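Pack up a gilded panel with horseshoe shims and weight it down

ROBOT

A 6-joint arm with a two-finger parallel gripper is mounted at the origin on the work surface. World frame = base frame: x ahead of the robot, y to its left, z up, the work surface at z = 0. Lengths are in m, angles in rad, forces in N, time in s.
With the tool pointing down it reaches from about 0.2 to 0.875 m from the base axis. Payload 3.4 kg.
Tool frame: the origin (TCP) lies at the centre of the arm's flange, where the gripper is bolted on; the fingertips stand 199 mm ahead of it and the grasp point (between the pads) lies 180 mm ahead of it (r.tcp_to_tips is the distance from the TCP to the fingertips, in m); z points along the fingers, y is the line along which they close (so a half turn about z gives the same grasp; the last joint's range is limited). The gripper opens to 94 mm and grips with 3 to 60 N. Pads are 16 mm wide; open, the fingers measure 119 mm over their backs; the gripper's body (75 mm by 177 mm) begins 78 mm behind the grasp point.
Start: joints at [-1.384, 0.276, 1.505, -0, 1.361, -0.121], TCP at [0.174, -0.548, 0.405] pointing down, gripper open.
Joint ranges: [-2.89, 2.89], [-0.75, 2.08], [0.22, 2.7], [-1.18, 4.32], [0.11, 2.71], [-2.7, 2.7]. Speed limits (rad/s): [2.57, 2.57, 3.14, 3.14, 3.14, 3.14].

INTERFACE

Orientations are given as [roll, pitch, yaw] about the fixed x, y, z axes, in that order (R = Rz(yaw) Ry(pitch) Rx(roll)).
In Python, from bench import readout, vision, order, r gives the robot as it stands. The module is installed in compiled form; this text tells all that it offers.
- The arm moves only by the tool apply_moves, never from a script. Its arguments are lists of equal length, an entry for each row: "xyz": the shift along the tool's x, y, z in mm, a list of three; "delta_rot": the turn, a rotation vector about the tool's x, y, z in degrees, a list of three; "gripper": the closure in counts, from 0 (fully open) to 255 (shut). In form: {"xyz": [[tx, ty, tz], ...], "delta_rot": [[wx, wy, wz], ...], "gripper": [gripper, ...]}. A call has 1 to 5 rows; each row shifts and turns the commanded pose from where the row before left it, along the tool's axes as they then stand; what a row does not reach is not made up. A row lasts 1/8 s, in which the tool goes at most 62.5 mm and 10.7 degrees, less where a joint would pass 70% of its speed; a pose out of reach is approached as far as the arm can. A call is refused whole if a number of a shift passes 62.5 or a number of a turn 10.7, either way. A call with a gripper value outside its range is refused whole. The fingers move at their own pace and stop on an object; "newtons" is the grip in N (left out, the last holds). Time passes only in rows, so rows that do not move let the fingers close. It gives the time, the measured TCP pose, the force, the opening and the grip force at its end, in the units of the state.
- readout.state(): the state, without advancing time (a new reading comes with each control period).
- vision.camera(name): name is "side" or "top"; returns a dict with "pixels" (420x560x3 uint8, red, green, blue), "fx", "fy", "cx", "cy" (pixels), "R" (3x3) and "t" (3): a world point X has camera coordinates R X + t. Camera axes: x right, y down, z forward; pixel columns grow to the right and rows downward; lengths in m; the calibration is good to about 2 mm. A picture is of the moment at which its call begins. There is no depth.
- order.hand_in(): hands the job in; it is judged then, once.
The state is a dict: "clock": time; "q": joint angles; "qd": joint speeds; "effort": joint torques, N m; "eef_pos": TCP position; "tcp_rot": TCP orientation; "ft_force": force on the tool from outside, world axes, zero at the start; "moment": the same for the moment, N m; "width": finger opening in m; "finger_force": force on a finger pad.
Only numpy, scipy, OpenCV 4.12 (cv2) and the standard library are available. Lean on these libraries where they do the work, as an engineer would, in place of code of your own. Each camera call takes 0.05 s, during which the arm holds its last target. There are 200 camera calls.

TASK

The near edge of the gilded panel hangs free above the pier: slide the horseshoe packers in one at a time, one on another round the pin and all the way home, until the gap is snug and no further one will go in. Then lay the steel bar on the panel's batten, over the pin, so that the panel is pressed onto the pack, and put every packer left over in the wooden tray. Leave the other things on the bench where they are.

Things in the scene. Friction and masses are not known exactly. Their poses are not given: they have to be found in the camera images.
- shim0_mid (a point): centre of a loose flat plywood horseshoe packer (all alike; some may be absent): 110 long (x) x 48 wide (y) x 8 mm thick, 30 g. Own +x points to its open end: a slot 20 wide runs from the +x end back to x = +5 mm, between two 14 mm prongs; the 60 mm at the -x end is solid. Starts flat on the bench, open end away from the robot
- shim1_mid (a point): centre of a loose flat plywood horseshoe packer (all alike; some may be absent): 110 long (x) x 48 wide (y) x 8 mm thick, 30 g. Own +x points to its open end: a slot 20 wide runs from the +x end back to x = +5 mm, between two 14 mm prongs; the 60 mm at the -x end is solid. Starts flat on the bench, open end away from the robot
- shim2_mid (a point): centre of a loose flat plywood horseshoe packer (all alike; some may be absent): 110 long (x) x 48 wide (y) x 8 mm thick, 30 g. Own +x points to its open end: a slot 20 wide runs from the +x end back to x = +5 mm, between two 14 mm prongs; the 60 mm at the -x end is solid. Starts flat on the bench, open end away from the robot
- shim3_mid (a point): centre of a loose flat plywood horseshoe packer (all alike; some may be absent): 110 long (x) x 48 wide (y) x 8 mm thick, 30 g. Own +x points to its open end: a slot 20 wide runs from the +x end back to x = +5 mm, between two 14 mm prongs; the 60 mm at the -x end is solid. Starts flat on the bench, open end away from the robot
- shim4_mid (a point): centre of a loose flat plywood horseshoe packer (all alike; some may be absent): 110 long (x) x 48 wide (y) x 8 mm thick, 30 g. Own +x points to its open end: a slot 20 wide runs from the +x end back to x = +5 mm, between two 14 mm prongs; the 60 mm at the -x end is solid. Starts flat on the bench, open end away from the robot
- shim5_mid (a point): centre of a loose flat plywood horseshoe packer (all alike; some may be absent): 110 long (x) x 48 wide (y) x 8 mm thick, 30 g. Own +x points to its open end: a slot 20 wide runs from the +x end back to x = +5 mm, between two 14 mm prongs; the 60 mm at the -x end is solid. Starts flat on the bench, open end away from the robot
- shim6_mid (a point): centre of a loose flat plywood horseshoe packer (all alike; some may be absent): 110 long (x) x 48 wide (y) x 8 mm thick, 30 g. Own +x points to its open end: a slot 20 wide runs from the +x end back to x = +5 mm, between two 14 mm prongs; the 60 mm at the -x end is solid. Starts flat on the bench, open end away from the robot
- bar_mid (a point): centre of the plain dark steel bar weight, 90 long (its x) x 44 wide (y) x 22 mm high, about 0.68 kg, lying flat on the bench at the start
- pier_top (a point): top of the narrow fixed wooden pier under the panel's near edge, at the axis of its upright steel pin (10 mm thick, 42 mm tall, running up into a hole of the panel). +x points from the open (robot) side inwards under the panel, z up. The pier is 56 wide (y), reaches from x = -36 to +40 mm; its top is 25 mm above the bench
- pack_home (a point): on the pier's top, 15 mm before (-x) the pin, same axes: above it lies the centre of a packer that is home. Packers go in level from the -x side, open end first, the slot straddling the pin (5 mm further in, the slot's end touches the pin); the solid end then sticks out 52 mm in front of the panel's edge
- panel_under (a point): point on the flat underside of the gilded panel, directly above the pin, axes as the pier's. The panel is 300 wide (y), 16 mm thick, reaches from x = -18 to +182 mm, is clamped along its far edge to a stand; its near edge hangs free 20 to 39 mm above the pier's top at the start (differs each time)
- batten_top (a point): centre of the top of the wooden batten that runs along the near edge of the panel: 40 wide (x), 300 long (y), standing 10 mm above the panel; this point is 26 mm above the panel's underside, right above the pin; axes as the panel's
- droop (a joint): how far the panel has sagged about its far edge (rad): 0 unloaded, grows as its near edge goes down (0.01 is 2 mm at the edge). It springs back; the bar laid on the batten with nothing under it makes it sag 0.08 or more, while a well packed panel stops on the packers sooner
- tray_in (a point): centre of the inner floor of the fixed shallow wooden tray, 190 (x) x 140 (y) mm outside, walls 6 thick and 22 mm high, floor 6 mm above the bench (may be on either side of the bench)
- jar_a: bystander, to be left alone: glass jar, 64 across, 85 mm high; origin at its underside
- jar_b: bystander, to be left alone: glass jar, 60 across, 75 mm high; origin at its underside
- sandblock: bystander, to be left alone: grey-green sanding block 100 x 50 x 35 mm; origin at its underside
- brush: bystander, to be left alone: paint brush lying flat; origin at its underside
- scraper: bystander, to be left alone: spatula lying flat; origin at its underside
- can: bystander, to be left alone: can, 68 across, 90 mm high; origin at its underside
- caddy: fixed box of brushes 170 x 120 mm, up to 160 mm high with the brushes; bystander; origin under its centre
Not all that is in view belongs to the job. What is shaped like the part that bears shim5_mid but turquoise is not meant.

How it is judged:
On the way, in this order (a step that is already met when the one before it is completed fails the run):
1. the pack of packers on the pier is snug: less than about 10 mm is left under the panel (((x of shim0_mid in the frame of pier_top between -0.037 and 0.003 m and y of shim0_mid in the frame of pier_top between -0.014 and 0.014 m and z of shim0_mid in the frame of pier_top between 0.001 and 0.036 m and z of shim0_mid in the frame of panel_under above -0.0144 m) or (x of shim1_mid in the frame of pier_top between -0.037 and 0.003 m and y of shim1_mid in the frame of pier_top between -0.014 and 0.014 m and z of shim1_mid in the frame of pier_top between 0.001 and 0.036 m and z of shim1_mid in the frame of panel_under above -0.0144 m) or (x of shim2_mid in the frame of pier_top between -0.037 and 0.003 m and y of shim2_mid in the frame of pier_top between -0.014 and 0.014 m and z of shim2_mid in the frame of pier_top between 0.001 and 0.036 m and z of shim2_mid in the frame of panel_under above -0.0144 m) or (x of shim3_mid in the frame of pier_top between -0.037 and 0.003 m and y of shim3_mid in the frame of pier_top between -0.014 and 0.014 m and z of shim3_mid in the frame of pier_top between 0.001 and 0.036 m and z of shim3_mid in the frame of panel_under above -0.0144 m) or (x of shim4_mid in the frame of pier_top between -0.037 and 0.003 m and y of shim4_mid in the frame of pier_top between -0.014 and 0.014 m and z of shim4_mid in the frame of pier_top between 0.001 and 0.036 m and z of shim4_mid in the frame of panel_under above -0.0144 m) or (x of shim5_mid in the frame of pier_top between -0.037 and 0.003 m and y of shim5_mid in the frame of pier_top between -0.014 and 0.014 m and z of shim5_mid in the frame of pier_top between 0.001 and 0.036 m and z of shim5_mid in the frame of panel_under above -0.0144 m) or (x of shim6_mid in the frame of pier_top between -0.037 and 0.003 m and y of shim6_mid in the frame of pier_top between -0.014 and 0.014 m and z of shim6_mid in the frame of pier_top between 0.001 and 0.036 m and z of shim6_mid in the frame of panel_under above -0.0144 m))), for 1 s.
2. the bar lies on the batten over the pin and the panel rests on the pack (x of bar_mid in the frame of batten_top between -0.018 and 0.018 m and y of bar_mid in the frame of batten_top between -0.04 and 0.04 m and z of bar_mid in the frame of batten_top between 0.005 and 0.03 m and value of joint droop below 0.053 rad), for 0.3 s.
At the end, for the whole second after the job is handed in: Bar on the batten, within 18 mm of its centre line and 40 mm along of the pin; panel resting on the pack (sag under 0.053 rad); every packer home on the pier (centre 15 mm before the pin, within 20 mm; 14 mm sideways) or in the tray (under 60 mm above its floor) (all of step 2 and velocity of joint droop between -0.02 and 0.02 rad/s and ((x of shim0_mid in the frame of pier_top between -0.037 and 0.003 m and y of shim0_mid in the frame of pier_top between -0.014 and 0.014 m and z of shim0_mid in the frame of pier_top between 0.001 and 0.036 m) or (x of shim0_mid in the frame of tray_in between -0.085 and 0.085 m and y of shim0_mid in the frame of tray_in between -0.06 and 0.06 m and z of shim0_mid in the frame of tray_in below 0.06 m)) and ((x of shim1_mid in the frame of pier_top between -0.037 and 0.003 m and y of shim1_mid in the frame of pier_top between -0.014 and 0.014 m and z of shim1_mid in the frame of pier_top between 0.001 and 0.036 m) or (x of shim1_mid in the frame of tray_in between -0.085 and 0.085 m and y of shim1_mid in the frame of tray_in between -0.06 and 0.06 m and z of shim1_mid in the frame of tray_in below 0.06 m)) and ((x of shim2_mid in the frame of pier_top between -0.037 and 0.003 m and y of shim2_mid in the frame of pier_top between -0.014 and 0.014 m and z of shim2_mid in the frame of pier_top between 0.001 and 0.036 m) or (x of shim2_mid in the frame of tray_in between -0.085 and 0.085 m and y of shim2_mid in the frame of tray_in between -0.06 and 0.06 m and z of shim2_mid in the frame of tray_in below 0.06 m)) and ((x of shim3_mid in the frame of pier_top between -0.037 and 0.003 m and y of shim3_mid in the frame of pier_top between -0.014 and 0.014 m and z of shim3_mid in the frame of pier_top between 0.001 and 0.036 m) or (x of shim3_mid in the frame of tray_in between -0.085 and 0.085 m and y of shim3_mid in the frame of tray_in between -0.06 and 0.06 m and z of shim3_mid in the frame of tray_in below 0.06 m)) and ((x of shim4_mid in the frame of pier_top between -0.037 and 0.003 m and y of shim4_mid in the frame of pier_top between -0.014 and 0.014 m and z of shim4_mid in the frame of pier_top between 0.001 and 0.036 m) or (x of shim4_mid in the frame of tray_in between -0.085 and 0.085 m and y of shim4_mid in the frame of tray_in between -0.06 and 0.06 m and z of shim4_mid in the frame of tray_in below 0.06 m)) and ((x of shim5_mid in the frame of pier_top between -0.037 and 0.003 m and y of shim5_mid in the frame of pier_top between -0.014 and 0.014 m and z of shim5_mid in the frame of pier_top between 0.001 and 0.036 m) or (x of shim5_mid in the frame of tray_in between -0.085 and 0.085 m and y of shim5_mid in the frame of tray_in between -0.06 and 0.06 m and z of shim5_mid in the frame of tray_in below 0.06 m)) and ((x of shim6_mid in the frame of pier_top between -0.037 and 0.003 m and y of shim6_mid in the frame of pier_top between -0.014 and 0.014 m and z of shim6_mid in the frame of pier_top between 0.001 and 0.036 m) or (x of shim6_mid in the frame of tray_in between -0.085 and 0.085 m and y of shim6_mid in the frame of tray_in between -0.06 and 0.06 m and z of shim6_mid in the frame of tray_in below 0.06 m))); the robot touches nothing.
It fails at once if a bystander is shoved more than 5 cm or knocked over (distance of any of jar_a, jar_b, sandblock, brush, scraper, can from where it was at the start of the episode above 0.05 m or angle between any of jar_a, jar_b, can's own z axis and vertical above 0.6 rad).
Of shim0, shim1, shim2, shim3, shim4, shim5, shim6 only 5 to 7 are there at a start; the rules pass over those that are not, and their reading is None.
At some moment in a run one of shim0, shim1, shim2, shim3, shim4, shim5, shim6 may be knocked a few centimetres aside while the robot is not near it.
Once in a run the grip may slacken for a moment while it holds something.
It also fails if it takes over 210 s, if anything falls off the work surface, if the arm or the gripper's body presses on something with over 40 N, if the wrist force passes 120 N, or if a joint passes its speed limit or range.

## Working session

There is one attempt and no reset: what is moved stays moved. The work goes in short steps, Python scripts to look and compute and a tool call to move; the robot and the scene stay as the last step left them, time stands still between calls to the robot, and variables do not carry over. Pictures are saved under pics/ and viewed, at most 14 in all, crops included, and the job is handed in when it is done.

Besides the shell and the picture viewer there is one more tool, called after "Request:" by a JSON object that holds its "api" and its "payload". apply_moves: Moves the arm, as the interface text tells. Its arguments: {"type":"object","properties":{"xyz":{"type":"array"},"delta_rot":{"type":"array"},"gripper":{"type":"array"},"newtons":{"type":"number"}},"required":["xyz","delta_rot","gripper"]}

```bash
mkdir -p pics
cat > h.py <<'E'
import numpy as np, cv2
from bench import readout, vision, order, r
def snap(name,f=None):
    c=vision.camera(name)
    if f: cv2.imwrite('pics/'+f,c['pixels'][:,:,::-1])
    return c
def proj(c,X):
    p=np.array(c['R'])@np.array(X)+np.array(c['t']); return c['fx']*p[0]/p[2]+c['cx'],c['fy']*p[1]/p[2]+c['cy']
def cast(c,u,v,z):
    R=np.array(c['R']);t=np.array(c['t']);o=-R.T@t;d=R.T@np.array([(u-c['cx'])/c['fx'],(v-c['cy'])/c['fy'],1.])
    return o+d*(z-o[2])/d[2]
def ray(c,u,v):
    R=np.array(c['R']);t=np.array(c['t']);o=-R.T@t;d=R.T@np.array([(u-c['cx'])/c['fx'],(v-c['cy'])/c['fy'],1.]);return o,d/np.linalg.norm(d)
E
python3 - <<'E'
from h import *
import pickle
for n in('top','side'):
    c=snap(n,n+'0.png');pickle.dump(c,open(n+'0.pkl','wb'));print(n,-np.array(c['R']).T@c['t'],np.array(c['R']).round(2).tolist(),c['fx'])
s=readout.state();print(s)
E
```

```text
top [0.41539337 0.01483971 1.14942253] [[0.0, -1.0, 0.03], [-1.0, -0.01, -0.09], [0.09, -0.03, -1.0]] 400.7359694736722
side [-0.07254555  1.09250133  0.78526125] [[-0.89, -0.46, -0.01], [-0.22, 0.45, -0.87], [0.4, -0.77, -0.5]] 428.6929945528552
{'clock': 0.1, 'q': array([-1.38398092e+00,  2.76535252e-01,  1.50594485e+00, -1.91009086e-06,
        1.36068275e+00, -1.21006839e-01]), 'qd': array([ 0.00024121, -0.00171639, -0.00278678, -0.0005606 ,  0.00096783,
       -0.00139703]), 'effort': array([ 2.22361239e-03, -4.05454695e+01, -2.37780690e+01,  7.03770434e-02,
        2.99514458e-02, -4.70614839e-05]), 'eef_pos': array([ 0.17417622, -0.54781495,  0.40391357]), 'tcp_rot': array([-3.14003371e+00, -1.87687724e-04,  3.07822504e-01]), 'ft_force': array([ 0.11559523, -0.32105705, -0.62842407]), 'moment': array([ 0.02488688,  0.03593599, -0.05132831]), 'finger_force': 0.0, 'width': 0.09407883726358361}
```

View pics/top0.png

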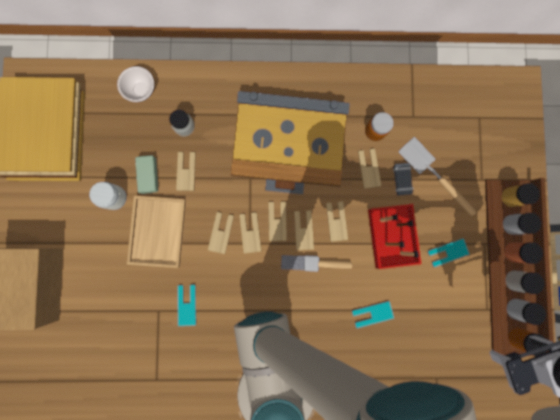

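View pics/side0.png

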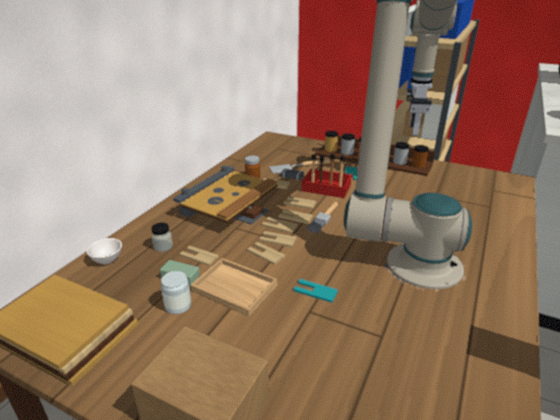

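The top view shows 7 plywood packers (186,172), (221,233), (250,233), (277,222), (304,230), (338,222), (370,168). The bar is at (403,179), the tray at (157,231), and the panel with its batten around (288,170), with the pier at (285,186). Next I'll measure the packers by mask and zoom in on the panel.

Run:
```python
from h import *
import pickle
t=pickle.load(open('top0.pkl','rb'));s=pickle.load(open('side0.pkl','rb'))
im=t['pixels'];hsv=cv2.cvtColor(im,cv2.COLOR_RGB2HSV)
for p in [(186,180),(243,246),(277,235),(300,290),(157,231),(403,179),(285,186),(288,172)]: print(p,im[p[1],p[0]],hsv[p[1],p[0]])
m=((hsv[...,2]>150)&(hsv[...,1]>60)&(hsv[...,1]<150)&(hsv[...,0]>10)&(hsv[...,0]<28)).astype(np.uint8)
n,l,st,ce=cv2.connectedComponentsWithStats(m)
for i in range(1,n):
    if 100<st[i,4]<2500:
        pts=np.argwhere(l==i)[:,::-1].astype(np.float32)
        W=np.array([cast(t,u,v,.008)[:2] for u,v in pts]);R=cv2.minAreaRect((W*1000).astype(np.float32))
        print(ce[i].round(1),st[i,4],'mean',W.mean(0).round(4),'rect',np.round(R[0],1),np.round(R[1],1),round(R[2],1))
a=cv2.resize(im[80:210,220:360],None,fx=2.8,fy=2.8,interpolation=cv2.INTER_CUBIC)
b=cv2.resize(s['pixels'][160:290,170:310],None,fx=2.8,fy=2.8,interpolation=cv2.INTER_CUBIC)
cv2.imwrite('pics/z1.png',np.hstack([a,b])[:,:,::-1])
```

```text
(186, 180) [189 165 122] [ 19  90 189]
(243, 246) [184 157 114] [ 18  97 184]
(277, 235) [127 110  79] [ 19  96 127]
(300, 290) [156 120  79] [ 16 126 156]
(157, 231) [198 165 120] [ 17 100 198]
(403, 179) [58 58 63] [120  20  63]
(285, 186) [107  67  43] [ 11 153 107]
(288, 172) [158 110  63] [ 15 153 158]
[72.8 66.1] 1760 mean [0.9233 0.5956] rect [927.6 601. ] [371.5 119.9] 76.3
[234.1  72.4] 2299 mean [0.9119 0.1287] rect [912.4  84. ] [593.6  50. ] 89.0
[502.6  72. ] 761 mean [ 0.9263 -0.673 ] rect [ 929.2 -642.9] [282.9  46.6] 86.0
[ 47.6 159.5] 504 mean [0.6483 0.6529] rect [718.3 681.1] [226.  205.2] 0.1
[490.1 111.6] 234 mean [ 0.8041 -0.6298] rect [ 805.9 -635.5] [ 18.2 199.3] 0.7
[429.8 134.4] 759 mean [ 0.7329 -0.4468] rect [ 731.3 -456.7] [261.2  39.6] 85.8
[262.2 138.8] 132 mean [0.7143 0.0453] rect [716.8  44.4] [64.  64.5] 46.0
[373.8 156.6] 126 mean [ 0.6651 -0.2796] rect [ 664.  -278.9] [26.4 53.3] 89.1
[362.2 156.6] 103 mean [ 0.6649 -0.2457] rect [ 662.3 -245.1] [23.4 44.3] 89.2
[196.8 180.7] 1397 mean [0.5904 0.2309] rect [614.7 211.9] [249.8 117. ] 89.5
[ 51.6 1
[... 854 characters left out ...]
18.2] 143 mean [0.2052 0.2991] rect [201.7 300.5] [41.9 29.9] 89.9
[218.  318.5] 438 mean [0.204  0.1641] rect [201.3 158.5] [127.4  29.9] 89.9
[470.7 330.1] 191 mean [ 0.1699 -0.5476] rect [ 168.9 -537. ] [126.2  13.8] 89.8
[195.8 342.1] 882 mean [0.1402 0.224 ] rect [140.5 217.8] [209.4  37.6] 89.7
[426.3 342.6] 1151 mean [ 0.136 -0.42 ] rect [ 131.1 -353. ] [ 32.1 493.2] 2.2
[196.6 365.4] 1432 mean [0.0777 0.2204] rect [ 76.8 212.1] [222.9  57.2] 88.9
[472.8 358. ] 149 mean [ 0.0934 -0.5506] rect [  93.4 -544. ] [111.   10.9] 89.7
[372.7 368.9] 143 mean [ 0.0654 -0.267 ] rect [  64.3 -273.3] [112.7  19.9] 87.3
[504.  413.3] 379 mean [-0.0569 -0.6332] rect [ -56.5 -634.8] [ 19.7 162.1] 0.8
```

View pics/z1.png

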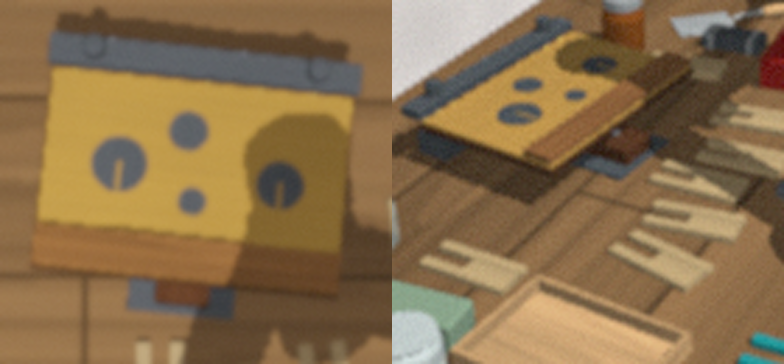

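The zoom shows the batten as an orange strip, with a dark red-brown pier on a blue-grey base below its near edge. Packers separate from the table by lower saturation.

```bash
cat >> h.py <<'E'
def packers(c,show=True,lo=200,hi=760):
    im=c['pixels'];k=4
    big=cv2.resize(cv2.GaussianBlur(im,(0,0),.7),None,fx=k,fy=k,interpolation=cv2.INTER_CUBIC)
    h=cv2.cvtColor(big,cv2.COLOR_RGB2HSV)
    m=((h[...,1]>55)&(h[...,1]<113)&(h[...,0]>=15)&(h[...,0]<26)&(h[...,2]>85)).astype(np.uint8)
    m=cv2.morphologyEx(m,cv2.MORPH_OPEN,np.ones((5,5)))
    n,l,st,ce=cv2.connectedComponentsWithStats(m);out=[]
    for i in range(1,n):
        if lo*16<st[i,4]<hi*16:
            cn=max(cv2.findContours((l==i).astype(np.uint8),cv2.RETR_EXTERNAL,cv2.CHAIN_APPROX_NONE)[0],key=cv2.contourArea)[:,0]
            W=np.array([cast(c,(u+.5)/k-.5,(v+.5)/k-.5,.008)[:2]*1000 for u,v in cn],np.float32)
            R=cv2.minAreaRect(W);b=cv2.boxPoints(R);e=b[1]-b[0];f=b[2]-b[1]
            a=e if np.linalg.norm(e)>np.linalg.norm(f) else f
            if a[0]<0:a=-a
            out.append((np.array(R[0]),np.degrees(np.arctan2(a[1],a[0])),sorted(R[1])))
            if show: print('px',(ce[i]/k).round(0),'A',st[i,4]//16,'ctr',np.round(R[0],1),'yaw',round(float(out[-1][1]),1),'size',np.round(sorted(R[1]),0))
    return out
E
python3 - <<'E'
from h import *
import pickle
t=pickle.load(open('top0.pkl','rb'));s=pickle.load(open('side0.pkl','rb'))
packers(t)
# batten/pier
o=lambda u,v:(u/2.8+220,v/2.8+80)
for z in (.071,.090):
    print('z',z,[cast(t,*o(*p),z)[:2].round(4).tolist() for p in [(33,265),(337,295),(38,222),(340,253)]])
print('pier front at .025',[cast(t,*o(*p),.025)[:2].round(4).tolist() for p in [(155,303),(210,306)]])
h=cv2.cvtColor(t['pixels'],cv2.COLOR_RGB2HSV)
m=((h[...,2]<85)&(h[...,1]<60)).astype(np.uint8)
n,l,st,ce=cv2.connectedComponentsWithStats(m)
for i in range(1,n):
    if abs(ce[i][0]-403)<15 and abs(ce[i][1]-179)<20 and st[i,4]>50:
        W=np.array([cast(t,p[1],p[0],.022)[:2]*1000 for p in np.argwhere(l==i)],np.float32);print('bar',ce[i],st[i,4],cv2.minAreaRect(W))
# tray
m=((h[...,1]>55)&(h[...,1]<113)&(h[...,0]>=15)&(h[...,0]<26)).astype(np.uint8)
n,l,st,ce=cv2.connectedComponentsWithStats(m);i=l[231,157];W=np.array([cast(t,p[1],p[0],.015)[:2]*1000 for p in np.argwhere(l==i)],np.float32);print('tray',ce[i],st[i,4],cv2.minAreaRect(W))
# side batten lines: candidate pts
# side view enlarged
b=cv2.resize(s['pixels'][170:240,200:300],None,fx=7,fy=7,interpolation=cv2.INTER_CUBIC);cv2.imwrite('pics/z2.png',b[:,:,::-1])
E
```

```text
px [ 60. 147.] A 612 ctr [739.2 678.8] yaw -0.0 size [211. 273.]
px [370. 170.] A 605 ctr [ 631.7 -265.6] yaw 8.7 size [ 54. 115.]
px [186. 173.] A 655 ctr [618.5 264.2] yaw -0.9 size [ 54. 116.]
px [277. 223.] A 623 ctr [476.4   1.4] yaw 1.1 size [ 53. 114.]
px [337. 224.] A 623 ctr [ 476.2 -169.9] yaw 6.3 size [ 54. 113.]
px [304. 233.] A 604 ctr [450.6 -75.2] yaw 3.3 size [ 53. 113.]
px [220. 235.] A 667 ctr [442.7 161.5] yaw -12.2 size [ 54. 115.]
px [250. 235.] A 661 ctr [443.4  78.6] yaw 7.4 size [ 54. 116.]
px [555. 270.] A 435 ctr [ 334.1 -799. ] yaw -3.1 size [ 28. 235.]
px [335. 265.] A 208 ctr [ 354.3 -163.1] yaw 89.0 size [23. 95.]
z 0.071 [[0.598, 0.1251], [0.5708, -0.1703], [0.6402, 0.1209], [0.6123, -0.1736]]
z 0.09 [[0.5948, 0.1232], [0.5681, -0.167], [0.6363, 0.119], [0.6088, -0.1703]]
pier front at .025 [[0.568, 0.0065], [0.5653, -0.0491]]
bar [402.21355932 178.07457627] 295 ((607.2047119140625, -358.04107666015625), (72.38645935058594, 48.53651428222656), 7.360476493835449)
bar [403.71186441 192.16949153] 59 ((559.1436157226562, -360.6142578125), (11.21983528137207, 43.51268005371094), 5.137134075164795)
tray [155.69285714 231.46828571] 3500 ((445.229248046875, 340.6991271972656), (145.36903381347656, 192.8925018310547), 86.07266998291016)
```

View pics/z2.png

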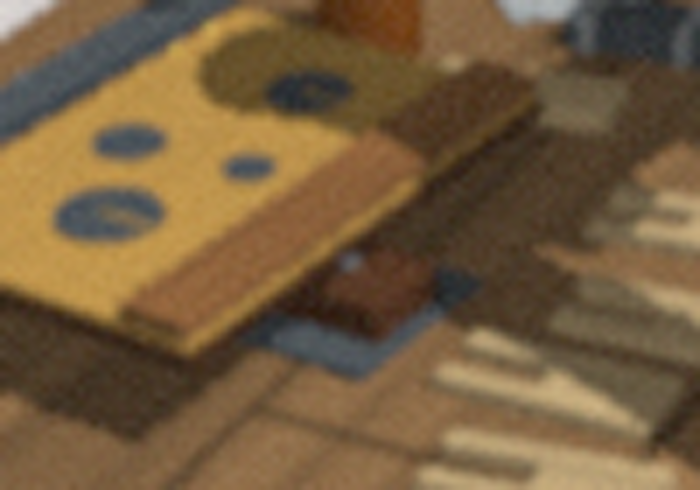

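Run:
```python
from h import *
import pickle
t=pickle.load(open('top0.pkl','rb'));s=pickle.load(open('side0.pkl','rb'))
o=lambda u,v:(u/2.8+220-.3,v/2.8+80-.3); q=lambda u,v:(u/7+200-.4,v/7+170-.4)
def tri(a,b):
    o1,d1=ray(t,*a);o2,d2=ray(s,*b);k=np.linalg.lstsq(np.c_[d1,-d2],o2-o1,rcond=None)[0];p,r_=o1+k[0]*d1,o2+k[1]*d2
    print(((p+r_)/2*1000).round(1),'miss',(np.linalg.norm(p-r_)*1000).round(1))
tri(o(33,263),q(185,328));tri(o(337,293),q(537,97));tri(o(38,222),q(122,308));tri(o(340,253),q(470,62))
print('pin z=.03..',[cast(s,*q(350,262),z).round(4) for z in(.025,.035,.045)])
print('pier corners z=.025 side',[cast(s,*q(*p),.025).round(4).tolist() for p in [(378,308),(437,268)]])
# predicted side pixel (z2) of panel front-edge bottom at several z, using guess
for z in (.045,.055,.065): print(z,[((proj(s,[x,y,z])-np.array([199.6,169.6]))*7).round(0) for x,y in [(.596,.122),(.583,-.023),(.571,-.170)]])
```

```text
[601.4 126.3  71.4] miss 1.6
[ 574.6 -172.    58.7] miss 1.9
[640.8 121.6  69.3] miss 1.3
[ 613.5 -172.7   70.5] miss 0.7
pin z=.03.. [array([ 0.6059, -0.027 ,  0.025 ]), array([ 0.597 , -0.0123,  0.035 ]), array([0.5881, 0.0024, 0.045 ])]
pier corners z=.025 side [[0.5712, 0.0058, 0.025], [0.5637, -0.0411, 0.025]]
0.045 [array([205., 375.]), array([384., 241.]), array([540., 123.])]
0.055 [array([204., 357.]), array([384., 224.]), array([540., 106.])]
0.065 [array([203., 339.]), array([383., 206.]), array([539.,  89.])]
```

Measured so far:

| Item | Estimate |
|---|---|
| Pin | about (0.605, -0.0245), panel yaw about -5.3° |
| Batten top | z about 0.07–0.08 |
| Gap | 20–30 mm, to be confirmed as packers go in |
| Tray | (0.445, 0.341) |
| Bar | (0.598, -0.358), yaw about 6° |

I'll take the packer at (0.476, 0.001) first, gripping its solid end at (0.438, 0.001).

Request:
{"api": "apply_moves", "payload": {"xyz": [[0,0,0],[0,0,0],[25,-50,0],[25,-50,0],[25,-50,0]], "delta_rot": [[0,0,8.25],[0,0,8.25],[0,0,0],[0,0,0],[0,0,0]], "gripper": [65,65,65,65,65], "newtons": 25}}

```text
clock: 0.72
eef_pos: [0.2466, -0.395, 0.4042]
tcp_rot: [-3.141, -0.0, 0.019]
ft_force: [-0.2, 0.4, 0.7]
width: 0.07
finger_force: 0.0
```

Request:
{"api": "apply_moves", "payload": {"xyz": [[25,-50,0],[25,-50,0],[25,-50,0],[25,-50,0],[25,-50,0]], "delta_rot": [[0,0,0],[0,0,0],[0,0,0],[0,0,0],[0,0,0]], "gripper": [65,65,65,65,65]}}

```text
clock: 1.35
eef_pos: [0.3665, -0.1423, 0.4046]
tcp_rot: [3.141, -0.0, 0.019]
ft_force: [1.4, -0.3, -0.0]
width: 0.0698
finger_force: 0.0
```

Request:
{"api": "apply_moves", "payload": {"xyz": [[25,-50,0],[25,-50,20],[25,-44,30],[0,0,40],[0,0,0]], "delta_rot": [[0,0,0],[0,0,0],[0,0,0],[0,0,0],[0,0,0]], "gripper": [65,65,65,65,65]}}

```text
clock: 1.98
eef_pos: [0.437, 0.0022, 0.3122]
tcp_rot: [-3.14, 0.008, 0.022]
ft_force: [-0.1, 0.5, 0.9]
width: 0.0701
finger_force: 0.0
```

```bash
cat >> h.py <<'E'
def go(x,y,z,yaw):
    s=readout.state();p=s['eef_pos'];y0=np.degrees(s['tcp_rot'][2]);a=np.radians(yaw)
    d=np.array([x,y,z])-p;c,n=np.cos(a),np.sin(a)
    print('at',p.round(4),'rpy',np.degrees(s['tcp_rot']).round(2),'w',round(s['width'],4),'F',np.round(s['ft_force'],1),'t',s['clock'])
    print('turn z',round(y0-yaw,2),'then tool shift mm',(np.array([d[0]*c+d[1]*n,d[0]*n-d[1]*c,-d[2]])*1000).round(1))
E
python3 -c "
from h import *
go(.438,.0007,.2015,1.1)"
```

```text
at [0.437  0.0022 0.3122] rpy [-179.94    0.44    1.23] w 0.0701 F [-0.1  0.5  0.9] t 1.975
turn z 0.13 then tool shift mm [  1.    1.5 110.7]
```

Request:
{"api": "apply_moves", "payload": {"xyz": [[1,1.5,30],[0,0,40],[0,0,30],[0,0,10.5],[0,0,0]], "delta_rot": [[0,0,0],[0,0,0],[0,0,0],[0,0,0],[0,0,0]], "gripper": [65,65,65,65,65]}}

```text
clock: 2.6
eef_pos: [0.4399, -0.0007, 0.2048]
tcp_rot: [3.141, -0.001, 0.019]
ft_force: [-0.3, -0.6, 1.2]
width: 0.0702
finger_force: 0.0
```

Request:
{"api": "apply_moves", "payload": {"xyz": [[0,0,0],[0,0,0],[0,0,0],[0,0,0]], "delta_rot": [[0,0,0],[0,0,0],[0,0,0],[0,0,0]], "gripper": [65,160,160,160]}}

```text
clock: 3.1
eef_pos: [0.4395, -0.0001, 0.2045]
tcp_rot: [3.141, -0.001, 0.02]
ft_force: [-0.2, -0.2, 2.8]
width: 0.0473
finger_force: 25.0
```

Request:
{"api": "apply_moves", "payload": {"xyz": [[0,0,-20],[0,0,-40],[0,0,0]], "delta_rot": [[0,0,0],[0,0,0],[0,0,0]], "gripper": [160,160,160]}}

```text
clock: 3.48
eef_pos: [0.4405, -0.0003, 0.2664]
tcp_rot: [3.14, -0.006, 0.02]
ft_force: [-0.3, 0.8, -0.3]
width: 0.0472
finger_force: 25.0
```

Run:
```python
from h import *
s=snap('side','s2.png');t=snap('top')
go(.5,0,.2,-5.3)
a=cv2.resize(s['pixels'][150:290,170:340],None,fx=4.6,fy=4.2,interpolation=cv2.INTER_CUBIC);cv2.imwrite('pics/z3.png',a[:,:,::-1])
```

```text
at [ 4.391e-01 -1.000e-04  2.640e-01] rpy [180.    -0.     1.14] w 0.0469 F [-0.1 -0.2 -1.1] t 3.575
turn z 6.44 then tool shift mm [60.6 -5.7 64. ]
```

View pics/z3.png

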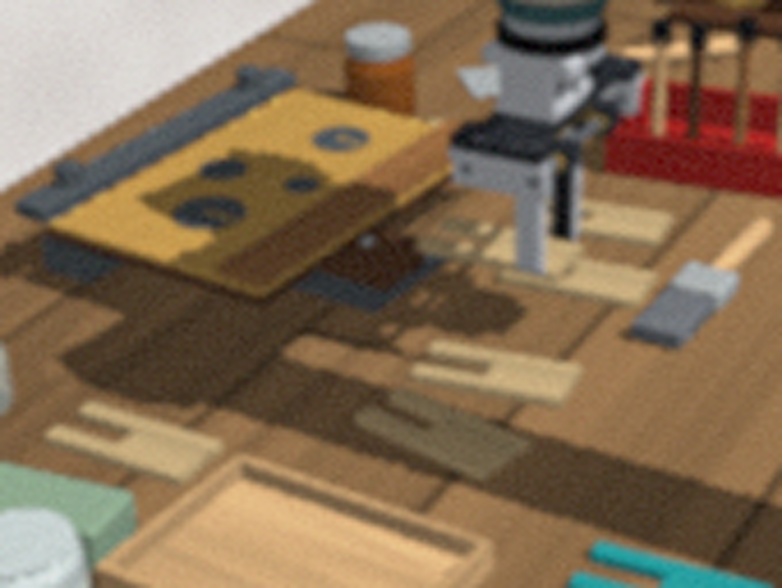

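The packer is held (width 47 mm) with its prongs toward the panel. The pin shows as a light dot at (250,207) of the full side frame, so the gap is clearly open. Now I'll align in front of the pier.

```bash
cat >> h.py <<'E'
PIN=np.array([.6045,-.024]);YAW=-5.3;U=np.array([np.cos(np.radians(YAW)),np.sin(np.radians(YAW))])
E
python3 -c "
from h import *
p=PIN-(15+37+75)/1000*U;go(p[0],p[1],.2315,YAW)"
```

```text
at [ 4.391e-01 -1.000e-04  2.640e-01] rpy [180.    -0.     1.14] w 0.0469 F [-0.1 -0.2 -1.1] t 3.575
turn z 6.44 then tool shift mm [39.9  8.6 32.5]
```

Request:
{"api": "apply_moves", "payload": {"xyz": [[0,0,0],[20,4.5,12],[20,4,20.5],[0,0,0],[0,0,0]], "delta_rot": [[0,0,6.4],[0,0,0],[0,0,0],[0,0,0],[0,0,0]], "gripper": [160,160,160,160,160]}}

```text
clock: 4.2
eef_pos: [0.4774, -0.012, 0.231]
tcp_rot: [-3.141, 0.003, -0.092]
ft_force: [-0.2, 0.3, -0.2]
width: 0.0471
finger_force: 25.0
```

Run:
```python
from h import *
p=PIN-(15+37+75)/1000*U;go(p[0],p[1],.2315,YAW)
s=snap('side');t=snap('top')
a=cv2.resize(s['pixels'][170:230,200:300],None,fx=4,fy=6,interpolation=cv2.INTER_CUBIC)
b=cv2.resize(t['pixels'][145:235,240:330],None,fx=4.4,fy=4,interpolation=cv2.INTER_CUBIC)
cv2.imwrite('pics/z4.png',np.hstack([a,b[:360]])[:,:,::-1])
```

```text
at [ 0.4774 -0.012   0.231 ] rpy [-179.99    0.19   -5.27] w 0.0471 F [-0.2  0.3 -0.2] t 4.2
turn z 0.03 then tool shift mm [ 0.7  0.2 -0.5]
```

View pics/z4.png

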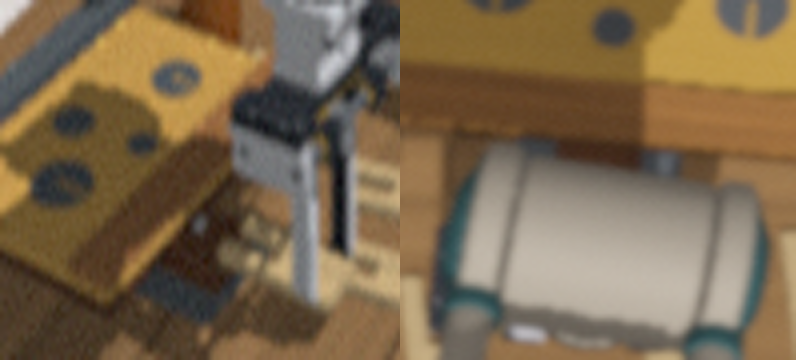

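The prongs stand over the pier's front lip at (250,238) in the crop, with the pin at (200,222). Sliding in with force checks.

Request:
{"api": "apply_moves", "payload": {"xyz": [[15,0,0],[10,0,0],[0,0,0]], "delta_rot": [[0,0,0],[0,0,0],[0,0,0]], "gripper": [160,160,160]}}

```text
clock: 4.68
eef_pos: [0.5046, -0.0148, 0.232]
tcp_rot: [3.141, -0.002, -0.092]
ft_force: [0.8, -0.8, 0.8]
width: 0.0473
finger_force: 25.0
```

Request:
{"api": "apply_moves", "payload": {"xyz": [[10,0,0],[10,0,0],[0,0,0]], "delta_rot": [[0,0,0],[0,0,0],[0,0,0]], "gripper": [160,160,160]}}

```text
clock: 5.05
eef_pos: [0.5243, -0.0166, 0.2317]
tcp_rot: [3.141, -0.001, -0.092]
ft_force: [0.5, -0.3, -0.9]
width: 0.0476
finger_force: 25.0
```

Request:
{"api": "apply_moves", "payload": {"xyz": [[10,0,0],[10,0,0],[0,0,0]], "delta_rot": [[0,0,0],[0,0,0],[0,0,0]], "gripper": [160,160,160]}}

```text
clock: 5.42
eef_pos: [0.5442, -0.0184, 0.2317]
tcp_rot: [3.141, -0.001, -0.092]
ft_force: [0.4, 0.2, -0.7]
width: 0.0472
finger_force: 25.0
```

Request:
{"api": "apply_moves", "payload": {"xyz": [[5,0,0],[5,0,0],[0,0,0]], "delta_rot": [[0,0,0],[0,0,0],[0,0,0]], "gripper": [160,160,160]}}

```text
clock: 5.8
eef_pos: [0.5535, -0.0192, 0.2317]
tcp_rot: [3.141, -0.0, -0.092]
ft_force: [-0.7, -0.2, -1.2]
width: 0.0472
finger_force: 25.0
```

Request:
{"api": "apply_moves", "payload": {"xyz": [[2,0,0],[1,0,0],[0,0,0]], "delta_rot": [[0,0,0],[0,0,0],[0,0,0]], "gripper": [160,160,160]}}

```text
clock: 6.18
eef_pos: [0.5561, -0.0194, 0.2317]
tcp_rot: [3.142, -0.0, -0.092]
ft_force: [-0.3, -0.1, -0.1]
width: 0.0468
finger_force: 25.0
```

Request:
{"api": "apply_moves", "payload": {"xyz": [[1.5,0,0],[1.5,0,0],[0,0,0]], "delta_rot": [[0,0,0],[0,0,0],[0,0,0]], "gripper": [160,160,160]}}

```text
clock: 6.55
eef_pos: [0.5588, -0.0197, 0.2315]
tcp_rot: [3.142, 0.001, -0.092]
ft_force: [-1.0, -1.2, 0.0]
width: 0.0469
finger_force: 25.0
```

Request:
{"api": "apply_moves", "payload": {"xyz": [[0,0,1],[0,0,1],[0,0,1],[0,0,0]], "delta_rot": [[0,0,0],[0,0,0],[0,0,0],[0,0,0]], "gripper": [160,160,160,160]}}

```text
clock: 7.05
eef_pos: [0.5587, -0.0197, 0.2292]
tcp_rot: [3.142, 0.001, -0.092]
ft_force: [-3.9, 1.5, 5.3]
width: 0.0473
finger_force: 25.0
```

Contact with pier and pin, at TCP x about 0.559. Release, rise and back off, then look.

Request:
{"api": "apply_moves", "payload": {"xyz": [[-2,0,-1],[0,0,0],[0,0,0],[0,0,-30],[0,0,-40]], "delta_rot": [[0,0,0],[0,0,0],[0,0,0],[0,0,0],[0,0,0]], "gripper": [160,65,65,65,65]}}

```text
clock: 7.68
eef_pos: [0.557, -0.0195, 0.2993]
tcp_rot: [-3.141, 0.003, -0.092]
ft_force: [0.3, 0.2, -0.1]
width: 0.0701
finger_force: 0.0
```

Request:
{"api": "apply_moves", "payload": {"xyz": [[-40,0,-40],[-50,0,0],[-50,0,0],[-50,0,0],[0,0,0]], "delta_rot": [[0,0,0],[0,0,0],[0,0,0],[0,0,0],[0,0,0]], "gripper": [65,65,65,65,65]}}

```text
clock: 8.3
eef_pos: [0.3644, -0.0014, 0.3394]
tcp_rot: [-3.142, 0.002, -0.092]
ft_force: [-0.1, 0.6, -0.3]
width: 0.07
finger_force: 0.0
```

Run:
```python
from h import *
s=snap('side');t=snap('top');packers(t)
go(.5,0,.2,-5.3)
a=cv2.resize(s['pixels'][170:240,200:300],None,fx=4,fy=6,interpolation=cv2.INTER_CUBIC)
b=cv2.resize(t['pixels'][140:245,240:340],None,fx=4,fy=4,interpolation=cv2.INTER_CUBIC)
cv2.imwrite('pics/z5.png',np.hstack([a,b])[:,:,::-1])
```

```text
px [ 60. 147.] A 608 ctr [739.5 678.4] yaw -0.3 size [211. 273.]
px [370. 170.] A 631 ctr [ 631.1 -265.9] yaw 9.0 size [ 55. 115.]
px [186. 173.] A 651 ctr [618.5 264.4] yaw -0.7 size [ 54. 116.]
px [457. 196.] A 301 ctr [ 552.1 -520.7] yaw 42.3 size [ 21. 144.]
px [285. 190.] A 330 ctr [566.3 -18.7] yaw 85.5 size [52. 59.]
px [337. 223.] A 641 ctr [ 477.  -169.5] yaw 6.6 size [ 54. 115.]
px [220. 235.] A 597 ctr [442.9 161.2] yaw -12.7 size [ 52. 113.]
px [555. 270.] A 433 ctr [ 336.2 -798.7] yaw -3.1 size [ 29. 230.]
px [335. 264.] A 206 ctr [ 352.3 -153.6] yaw 72.4 size [ 45. 112.]
at [ 0.3683 -0.0022  0.3401] rpy [ 1.7998e+02 -1.5000e-01 -5.2700e+00] w 0.0697 F [1.  0.2 0. ] t 8.4
turn z 0.03 then tool shift mm [131.  -14.3 140.1]
```

View pics/z5.png

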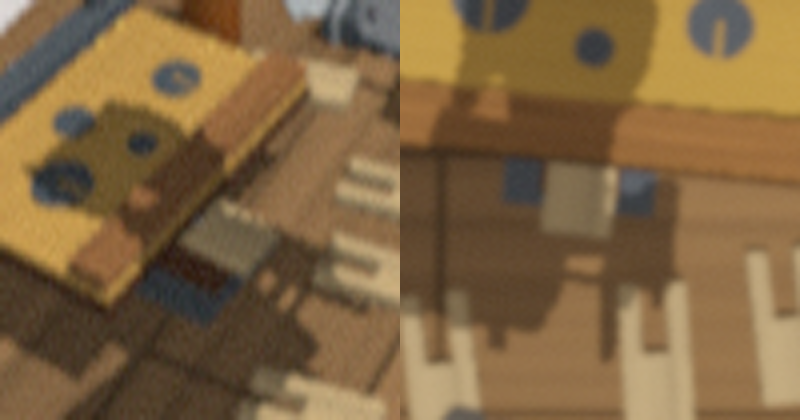

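The first packer is home and centred on the pin. Next is the packer at (0.4506, -0.0752), yaw 3.3°.

```bash
python3 -c "
from h import *
go(.4137,-.0773,.2035,3.3)"
```

```text
at [ 0.3683 -0.0022  0.3401] rpy [ 1.7998e+02 -1.5000e-01 -5.2700e+00] w 0.0697 F [1.  0.2 0. ] t 8.4
turn z -8.57 then tool shift mm [ 41.   77.6 136.6]
```

Request:
{"api": "apply_moves", "payload": {"xyz": [[0,0,0],[20,40,20],[21,37.5,30],[0,0,30],[0,0,0]], "delta_rot": [[0,0,-8.57],[0,0,0],[0,0,0],[0,0,0],[0,0,0]], "gripper": [65,65,65,65,65]}}

```text
clock: 9.02
eef_pos: [0.414, -0.0777, 0.2577]
tcp_rot: [-3.14, 0.004, 0.057]
ft_force: [-0.2, 0.4, -0.1]
width: 0.0701
finger_force: 0.0
```

Request:
{"api": "apply_moves", "payload": {"xyz": [[0,0,25],[0,0,20],[0,0,11],[0,0,0],[0,0,0]], "delta_rot": [[0,0,0],[0,0,0],[0,0,0],[0,0,0],[0,0,0]], "gripper": [65,65,65,65,65]}}

```text
clock: 9.65
eef_pos: [0.4139, -0.0772, 0.2044]
tcp_rot: [3.141, -0.002, 0.058]
ft_force: [-0.3, 0.7, 0.3]
width: 0.0699
finger_force: 0.0
```

Request:
{"api": "apply_moves", "payload": {"xyz": [[0,0,0],[0,0,0],[0,0,0],[0,0,0],[0,0,0]], "delta_rot": [[0,0,0],[0,0,0],[0,0,0],[0,0,0],[0,0,0]], "gripper": [160,160,160,160,160]}}

```text
clock: 10.28
eef_pos: [0.4135, -0.0772, 0.204]
tcp_rot: [3.141, -0.001, 0.058]
ft_force: [-1.3, -0.5, 5.5]
width: 0.0471
finger_force: 25.0
```

Request:
{"api": "apply_moves", "payload": {"xyz": [[0,0,-20],[0,0,-40],[0,0,0]], "delta_rot": [[0,0,0],[0,0,0],[0,0,0]], "gripper": [160,160,160]}}

```text
clock: 10.65
eef_pos: [0.4143, -0.0774, 0.2655]
tcp_rot: [3.139, -0.005, 0.058]
ft_force: [1.0, -1.3, -0.2]
width: 0.0475
finger_force: 25.0
```

```bash
python3 -c "
from h import *
go(.4774,-.0122,.2400,-5.3)"
```

```text
at [ 0.4143 -0.0774  0.2655] rpy [179.87  -0.3    3.3 ] w 0.0475 F [ 1.  -1.3 -0.2] t 10.65
turn z 8.6 then tool shift mm [ 56.8 -70.8  25.5]
```

Request:
{"api": "apply_moves", "payload": {"xyz": [[0,0,0],[19,-24,0],[19,-24,0],[19,-23,14],[0,0,12]], "delta_rot": [[0,0,8.6],[0,0,0],[0,0,0],[0,0,0],[0,0,0]], "gripper": [160,160,160,160,160]}}

```text
clock: 11.28
eef_pos: [0.4772, -0.0107, 0.236]
tcp_rot: [-3.141, 0.001, -0.09]
ft_force: [0.3, 0.2, 0.7]
width: 0.0472
finger_force: 25.0
```

Request:
{"api": "apply_moves", "payload": {"xyz": [[0,0,0],[0,0,0]], "delta_rot": [[0,0,0],[0,0,0]], "gripper": [160,160]}}

```text
clock: 11.52
eef_pos: [0.4758, -0.0122, 0.2374]
tcp_rot: [3.141, 0.002, -0.093]
ft_force: [0.0, -0.9, 0.2]
width: 0.0471
finger_force: 25.0
```

```bash
python3 -c "
from h import *
go(.5555,-.0195,.2385,-5.3)"
```

```text
at [ 0.4758 -0.0122  0.2374] rpy [ 1.7999e+02  9.0000e-02 -5.3400e+00] w 0.0471 F [ 0.  -0.9  0.2] t 11.525
turn z -0.04 then tool shift mm [80.  -0.1 -1.1]
```

Request:
{"api": "apply_moves", "payload": {"xyz": [[15,0,-1.5],[15,0,0],[5,0,0],[0,0,0]], "delta_rot": [[0,0,0],[0,0,0],[0,0,0],[0,0,0]], "gripper": [160,160,160,160]}}

```text
clock: 12.02
eef_pos: [0.512, -0.015, 0.2391]
tcp_rot: [3.142, 0.0, -0.092]
ft_force: [-0.2, 0.5, -0.4]
width: 0.047
finger_force: 25.0
```

Request:
{"api": "apply_moves", "payload": {"xyz": [[10,0,0],[10,0,0],[0,0,0]], "delta_rot": [[0,0,0],[0,0,0],[0,0,0]], "gripper": [160,160,160]}}

```text
clock: 12.4
eef_pos: [0.5324, -0.0169, 0.2392]
tcp_rot: [3.141, -0.001, -0.092]
ft_force: [-0.5, -0.2, -1.1]
width: 0.047
finger_force: 25.0
```

Request:
{"api": "apply_moves", "payload": {"xyz": [[10,0,0],[8,0,0],[0,0,0]], "delta_rot": [[0,0,0],[0,0,0],[0,0,0]], "gripper": [160,160,160]}}

```text
clock: 12.78
eef_pos: [0.5501, -0.0185, 0.2392]
tcp_rot: [3.141, -0.001, -0.092]
ft_force: [-0.3, -0.1, -0.8]
width: 0.0472
finger_force: 25.0
```

Request:
{"api": "apply_moves", "payload": {"xyz": [[4,0,0],[2,0,0],[0,0,1.5],[0,0,1.5],[0,0,0]], "delta_rot": [[0,0,0],[0,0,0],[0,0,0],[0,0,0],[0,0,0]], "gripper": [160,160,160,160,160]}}

```text
clock: 13.4
eef_pos: [0.5551, -0.0189, 0.2368]
tcp_rot: [3.141, -0.0, -0.092]
ft_force: [-2.2, 0.3, 4.4]
width: 0.0472
finger_force: 25.0
```

Request:
{"api": "apply_moves", "payload": {"xyz": [[0,0,-0.5],[0,0,0],[0,0,0],[0,0,-30],[0,0,-40]], "delta_rot": [[0,0,0],[0,0,0],[0,0,0],[0,0,0],[0,0,0]], "gripper": [160,65,65,65,65]}}

```text
clock: 14.02
eef_pos: [0.5549, -0.0189, 0.3061]
tcp_rot: [-3.141, 0.003, -0.092]
ft_force: [0.1, -0.6, 0.6]
width: 0.07
finger_force: 0.0
```

Request:
{"api": "apply_moves", "payload": {"xyz": [[-40,0,-40],[-50,0,0],[-50,0,0],[-50,0,0],[0,0,0]], "delta_rot": [[0,0,0],[0,0,0],[0,0,0],[0,0,0],[0,0,0]], "gripper": [65,65,65,65,65]}}

```text
clock: 14.65
eef_pos: [0.3624, -0.0007, 0.3462]
tcp_rot: [-3.141, 0.003, -0.092]
ft_force: [-0.1, -0.7, -0.8]
width: 0.07
finger_force: 0.0
```

Run:
```python
from h import *
s=snap('side');t=snap('top');packers(t)
go(.5,0,.2,-5.3)
a=cv2.resize(s['pixels'][175:235,215:285],None,fx=9,fy=9,interpolation=cv2.INTER_CUBIC)
cv2.imwrite('pics/z6.png',a[:,:,::-1])
# predicted positions in this crop: packer2 prong near tip edges, panel underside edge for gaps
def q(X): return ((np.array(proj(s,X))-np.array([215,175])+.5)*9).round(0)
V=np.array([-U[1],U[0]])
def P(x,y,z): p=PIN+[.001,0]+x*U+y*V; return [p[0],p[1],z]
for z in(.025,.033,.041): print('solid corner +y rear/-y rear, at panel edge +y',z,q(P(-.07,.024,z)),q(P(-.07,-.024,z)),q(P(-.018,.024,z)))
for g in(20,24,28,32,36): print('panel front edge',g,'bottom y=+.06,.024,-.024',q(P(-.018,.06,.025+g/1000)),q(P(-.018,.024,.025+g/1000)),q(P(-.018,-.024,.025+g/1000)),'top of batten front',q(P(-.02,.06,.051+g/1000)))
```

```text
px [ 60. 147.] A 610 ctr [739.3 678.8] yaw -0.1 size [211. 273.]
px [370. 170.] A 632 ctr [ 631.1 -266.1] yaw 8.5 size [ 55. 116.]
px [186. 173.] A 652 ctr [618.6 264. ] yaw -1.0 size [ 54. 116.]
px [457. 196.] A 302 ctr [ 553.2 -519.7] yaw 42.2 size [ 20. 148.]
px [285. 190.] A 338 ctr [565.4 -20.1] yaw 85.3 size [54. 60.]
px [337. 223.] A 644 ctr [ 476.8 -169.5] yaw 6.9 size [ 54. 115.]
px [220. 235.] A 589 ctr [442.6 161.4] yaw -12.4 size [ 52. 111.]
px [250. 233.] A 539 ctr [448.4  68.5] yaw 4.0 size [ 76. 105.]
px [555. 270.] A 432 ctr [ 336.2 -798.5] yaw -3.3 size [ 29. 230.]
at [ 0.3663 -0.0015  0.347 ] rpy [ 1.7998e+02 -1.3000e-01 -5.3000e+00] w 0.0699 F [ 0.5 -0.4  0.2] t 14.75
turn z -0.0 then tool shift mm [133.  -13.8 147. ]
solid corner +y rear/-y rear, at panel edge +y 0.025 [428. 373.] [497. 317.] [315. 336.]
solid corner +y rear/-y rear, at panel edge +y 0.033 [427. 354.] [496. 300.] [314. 318.]
solid corner +y rear/-y rear, at panel edge +y 0.041 [427. 336.] [496. 282.] [314. 300.]
panel front edge 20 bottom y=+.06,.024,-.024 [258. 332.] [313. 291.] [384. 238.] top of batten front [259. 273.]
panel front edge 24 bottom y=+.06,.024,-.024 [257. 323.] [313. 282.] [384. 229.] top of batten front [258. 264.]
panel front edge 28 bottom y=+.06,.024,-.024 [257. 314.] [312. 273.] [384. 220.] top of batten front [258. 255.]
panel front edge 32 bottom y=+.06,.024,-.024 [256. 304.] [312. 263.] [383. 211.] top of batten front [257. 245.]
panel front edge 36 bottom y=+.06,.024,-.024 [256. 295.] [312. 254.] [383. 202.] top of batten front [257. 236.]
```

View pics/z6.png

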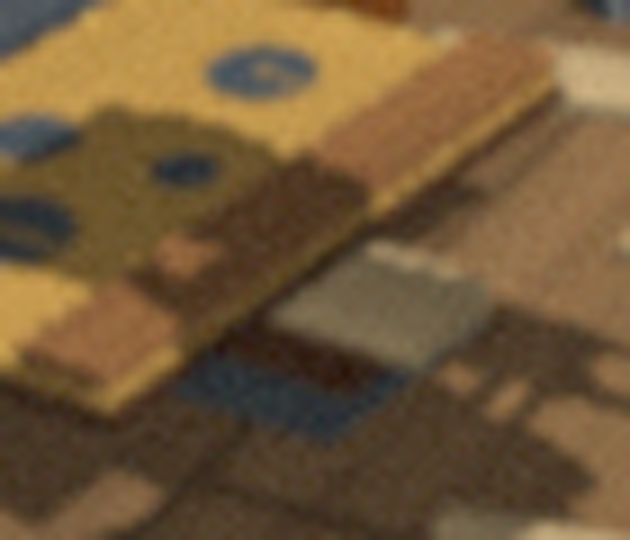

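The panel's underside edge at column 384 is at row 216, which gives a gap of about 30 mm (±3). The two packers fill 16 mm, so a third goes in. I'll take the one at (0.4427, 0.1613), yaw -12.5°.

```bash
python3 -c "
from h import *
go(.4066,.1693,.2035,-12.5)"
```

```text
at [ 0.3663 -0.0015  0.347 ] rpy [ 1.7998e+02 -1.3000e-01 -5.3000e+00] w 0.0699 F [ 0.5 -0.4  0.2] t 14.75
turn z 7.2 then tool shift mm [   2.4 -175.4  143.5]
```

Request:
{"api": "apply_moves", "payload": {"xyz": [[0,0,0],[0,-44,0],[0,-44,20],[1,-44,30],[1,-43.5,30]], "delta_rot": [[0,0,7.2],[0,0,0],[0,0,0],[0,0,0],[0,0,0]], "gripper": [65,65,65,65,65]}}

```text
clock: 15.38
eef_pos: [0.4082, 0.1715, 0.2658]
tcp_rot: [-3.141, -0.002, -0.218]
ft_force: [1.5, 0.2, 0.4]
width: 0.0703
finger_force: 0.0
```

Request:
{"api": "apply_moves", "payload": {"xyz": [[0,0,0],[0,0,30],[0,0,20],[0,0,13],[0,0,0]], "delta_rot": [[0,0,0],[0,0,0],[0,0,0],[0,0,0],[0,0,0]], "gripper": [65,65,65,65,65]}}

```text
clock: 16.0
eef_pos: [0.4064, 0.1691, 0.2033]
tcp_rot: [3.141, 0.001, -0.219]
ft_force: [0.1, -0.1, 0.4]
width: 0.0703
finger_force: 0.0
```

Request:
{"api": "apply_moves", "payload": {"xyz": [[0,0,0],[0,0,0],[0,0,0],[0,0,0],[0,0,0]], "delta_rot": [[0,0,0],[0,0,0],[0,0,0],[0,0,0],[0,0,0]], "gripper": [160,160,160,160,160]}}

```text
clock: 16.62
eef_pos: [0.4063, 0.1695, 0.2042]
tcp_rot: [-3.141, -0.001, -0.218]
ft_force: [0.5, -1.2, 5.9]
width: 0.0473
finger_force: 25.0
```

Request:
{"api": "apply_moves", "payload": {"xyz": [[0,0,-20],[0,0,-40],[0,0,0]], "delta_rot": [[0,0,0],[0,0,0],[0,0,0]], "gripper": [160,160,160]}}

```text
clock: 17.0
eef_pos: [0.407, 0.1699, 0.2658]
tcp_rot: [-3.139, -0.005, -0.218]
ft_force: [0.3, -0.0, 0.4]
width: 0.0474
finger_force: 25.0
```

```bash
python3 -c "
from h import *
go(.4759,-.0121,.2465,-5.3)
packers(snap('top'))"
```

```text
at [0.407  0.1699 0.2658] rpy [-179.85   -0.31  -12.49] w 0.0474 F [ 0.3 -0.   0.4] t 17.0
turn z -7.19 then tool shift mm [ 85.4 174.8  19.3]
px [ 60. 147.] A 606 ctr [739.3 678.8] yaw -0.1 size [211. 273.]
px [370. 170.] A 630 ctr [ 631.1 -266.1] yaw 8.7 size [ 55. 115.]
px [185. 173.] A 633 ctr [618.5 264.2] yaw -1.3 size [ 54. 116.]
px [457. 196.] A 300 ctr [ 552.  -520.4] yaw 43.0 size [ 20. 145.]
px [285. 190.] A 357 ctr [565.8 -19.5] yaw 85.4 size [55. 62.]
px [337. 223.] A 645 ctr [ 476.8 -169.6] yaw 6.5 size [ 54. 115.]
px [251. 235.] A 628 ctr [443.1  78.9] yaw 7.3 size [ 55. 115.]
px [555. 270.] A 433 ctr [ 334.4 -798.6] yaw -3.1 size [ 29. 232.]
px [334. 265.] A 209 ctr [ 355.5 -163.1] yaw -89.9 size [25. 95.]
```

Request:
{"api": "apply_moves", "payload": {"xyz": [[0,0,0],[0,44,0],[10,44,0],[25,44,0],[25,43,8]], "delta_rot": [[0,0,-7.2],[0,0,0],[0,0,0],[0,0,0],[0,0,0]], "gripper": [160,160,160,160,160]}}

```text
clock: 17.68
eef_pos: [0.4495, -0.0116, 0.2546]
tcp_rot: [-3.141, 0.001, -0.092]
ft_force: [0.1, -0.5, 0.4]
width: 0.0475
finger_force: 25.0
```

Request:
{"api": "apply_moves", "payload": {"xyz": [[25,0,10.5],[0,0,0],[0,0,0]], "delta_rot": [[0,0,0],[0,0,0],[0,0,0]], "gripper": [160,160,160]}}

```text
clock: 18.05
eef_pos: [0.4734, -0.0121, 0.2444]
tcp_rot: [-3.141, 0.003, -0.092]
ft_force: [-0.5, -0.8, 0.3]
width: 0.0472
finger_force: 25.0
```

```bash
python3 -c "
from h import *
go(.5555,-.0195,.2465,-5.3)"
```

```text
at [ 0.4734 -0.0121  0.2444] rpy [-1.7999e+02  1.6000e-01 -5.2600e+00] w 0.0472 F [-0.5 -0.8  0.3] t 18.05
turn z 0.04 then tool shift mm [82.4 -0.2 -2.1]
```

Request:
{"api": "apply_moves", "payload": {"xyz": [[10,0,-2],[15,0,0],[10,0,0],[0,0,0]], "delta_rot": [[0,0,0],[0,0,0],[0,0,0],[0,0,0]], "gripper": [160,160,160,160]}}

```text
clock: 18.55
eef_pos: [0.5013, -0.0147, 0.2436]
tcp_rot: [3.141, 0.03, -0.09]
ft_force: [-18.5, -1.5, 0.7]
width: 0.0472
finger_force: 25.0
```

Request:
{"api": "apply_moves", "payload": {"xyz": [[10,0,0],[10,0,0],[0,0,0]], "delta_rot": [[0,0,0],[0,0,0],[0,0,0]], "gripper": [160,160,160]}}

```text
clock: 18.92
eef_pos: [0.5162, -0.016, 0.2412]
tcp_rot: [3.141, 0.046, -0.09]
ft_force: [-26.8, -0.5, -1.3]
width: 0.0473
finger_force: 25.0
```

Request:
{"api": "apply_moves", "payload": {"xyz": [[10,0,0],[10,0,0],[0,0,0]], "delta_rot": [[0,0,0],[0,0,0],[0,0,0]], "gripper": [160,160,160]}}

```text
clock: 19.3
eef_pos: [0.5337, -0.0177, 0.2398]
tcp_rot: [3.141, 0.055, -0.089]
ft_force: [-31.8, -1.1, -1.8]
width: 0.0472
finger_force: 25.0
```

Request:
{"api": "apply_moves", "payload": {"xyz": [[5,0,0],[2,0,0],[0,0,1.5],[0,0,1],[0,0,0]], "delta_rot": [[0,0,0],[0,0,0],[0,0,0],[0,0,0],[0,0,0]], "gripper": [160,160,160,160,160]}}

```text
clock: 19.92
eef_pos: [0.541, -0.0185, 0.2386]
tcp_rot: [3.141, 0.052, -0.09]
ft_force: [-31.3, -2.0, 3.1]
width: 0.0476
finger_force: 25.0
```

Resistance of 18–32 N appeared on entry, so I'll stop and look.

Run:
```python
from h import *
s=snap('side');t=snap('top')
go(.5,0,.2,-5.3)
a=cv2.resize(s['pixels'][170:240,215:285],None,fx=6,fy=6,interpolation=cv2.INTER_CUBIC)
b=cv2.resize(t['pixels'][150:220,255:315],None,fx=6,fy=6,interpolation=cv2.INTER_CUBIC)
cv2.imwrite('pics/z7.png',np.hstack([a,b])[:,:,::-1])
```

```text
at [ 0.541  -0.0185  0.2385] rpy [179.95   2.99  -5.15] w 0.0476 F [-31.9  -1.8   4.2] t 20.025
turn z 0.15 then tool shift mm [-42.5 -14.6  38.5]
```

View pics/z7.png

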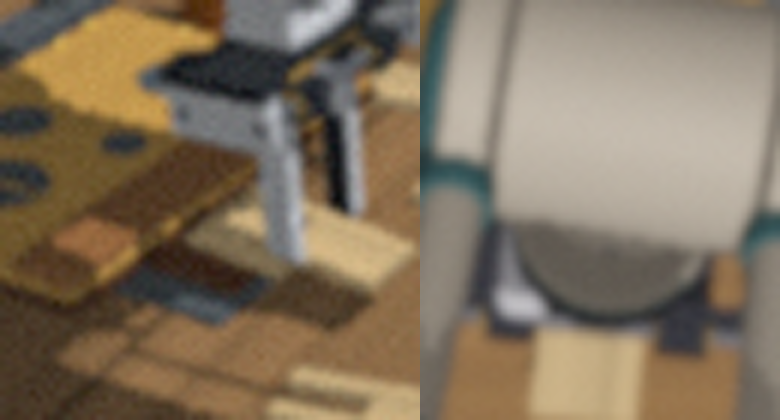

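The packer slid back in the grip: its prongs butted against the panel's front edge, at tip x about 0.589. Backing off, then I'll re-measure the panel edge height.

Request:
{"api": "apply_moves", "payload": {"xyz": [[-10,0,-2],[-20,0,0],[-30,0,-5],[-40,0,-30],[0,0,0]], "delta_rot": [[0,0,0],[0,0,0],[0,0,0],[0,0,0],[0,0,0]], "gripper": [160,160,160,160,160]}}

```text
clock: 20.65
eef_pos: [0.4554, -0.0104, 0.2834]
tcp_rot: [3.141, -0.003, -0.092]
ft_force: [1.2, -0.2, 0.1]
width: 0.0473
finger_force: 25.0
```

Request:
{"api": "apply_moves", "payload": {"xyz": [[0,50,-30],[0,50,0],[0,50,0],[0,0,0]], "delta_rot": [[0,0,0],[0,0,0],[0,0,0],[0,0,0]], "gripper": [160,160,160,160]}}

```text
clock: 21.15
eef_pos: [0.4442, -0.1636, 0.3117]
tcp_rot: [3.14, -0.002, -0.097]
ft_force: [-0.0, 0.4, 0.2]
width: 0.0473
finger_force: 25.0
```

Run:
```python
from h import *
S=[];
for i in range(6): S.append(vision.camera('side'))
s=S[-1];s['pixels']=np.mean([c['pixels'] for c in S],0).astype(np.uint8)
t=snap('top');packers(t)
go(.5,0,.2,-5.3)
a=cv2.resize(s['pixels'][170:235,205:300],None,fx=8,fy=8,interpolation=cv2.INTER_CUBIC)
def q(X): return ((np.array(proj(s,X))-np.array([205,170])+.5)*8)
V=np.array([-U[1],U[0]])
def P(x,y,z): p=PIN+[.001,0]+x*U+y*V; return [p[0],p[1],z]
for g,col in((20,(255,0,0)),(26,(0,255,0)),(32,(0,0,255))):
    A=[q(P(-.018,y,.025+g/1000)) for y in(-.15,.15)]
    cv2.line(a,*[tuple(int(v) for v in p) for p in A],col,1)
for z in(.025,.041):
    for y in(-.024,.024): cv2.circle(a,tuple(int(v) for v in q(P(-.07,y,z))),3,(255,0,255),1)
cv2.imwrite('pics/z8.png',a[:,:,::-1])
import pickle;pickle.dump(s,open('sS.pkl','wb'))
```

```text
px [ 60. 147.] A 615 ctr [739.2 678.7] yaw -0.1 size [211. 273.]
px [370. 172.] A 690 ctr [ 616.1 -266.2] yaw 0.1 size [ 67. 150.]
px [186. 173.] A 657 ctr [618.6 264.1] yaw -1.0 size [ 54. 116.]
px [457. 196.] A 311 ctr [ 552.8 -520. ] yaw 42.4 size [ 21. 146.]
px [284. 190.] A 339 ctr [565.4 -18.6] yaw 84.0 size [54. 59.]
px [251. 235.] A 634 ctr [443.5  78.1] yaw 6.8 size [ 54. 115.]
px [555. 270.] A 436 ctr [ 335.5 -799. ] yaw -3.1 size [ 28. 232.]
px [343. 276.] A 384 ctr [ 308.1 -199. ] yaw -11.1 size [107. 208.]
at [ 0.443  -0.1592  0.3115] rpy [-1.7999e+02  1.0000e-02 -5.1900e+00] w 0.0471 F [-0.2  0.3  0.5] t 21.5
turn z 0.11 then tool shift mm [  42.1 -163.8  111.5]
```

View pics/z8.png

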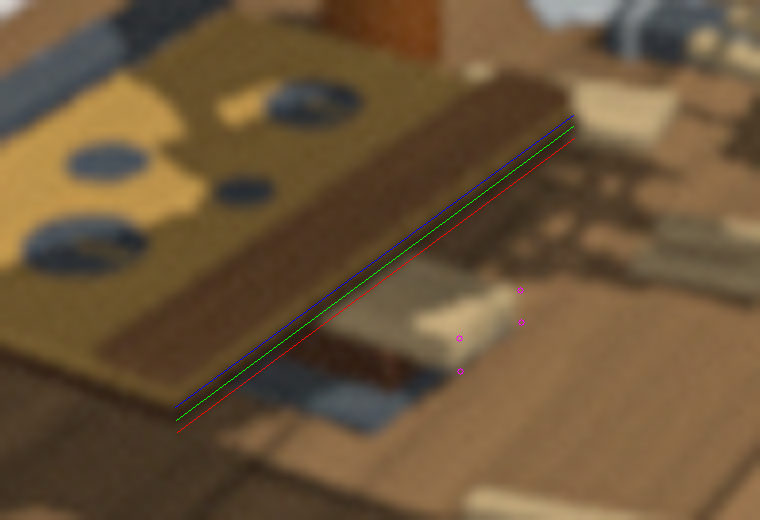

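Run:
```python
from h import *
import pickle
s=pickle.load(open('sS.pkl','rb'))
for z in(.04,.045,.05): print(z,[cast(s,215+u/6-.5,170+v/6-.5,z)[:2].round(4) for u,v in[(375,283),(412,243)]])
t=snap('top')
a=cv2.resize(t['pixels'][150:230,255:345],None,fx=8,fy=7,interpolation=cv2.INTER_CUBIC)
cv2.imwrite('pics/z9.png',a[:,:,::-1])
```

```text
0.04 [array([0.4789, 0.01  ]), array([ 0.4796, -0.038 ])]
0.045 [array([0.4752, 0.0173]), array([ 0.4759, -0.0305])]
0.05 [array([0.4715, 0.0246]), array([ 0.4722, -0.0229])]
```

View pics/z9.png

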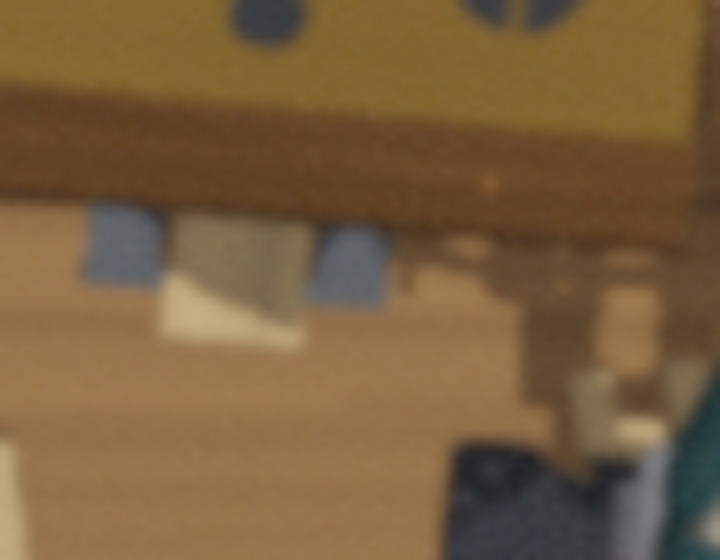

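The rear of the slipped packer was at x = 0.4745, so its tips stopped at 0.5845, exactly at the panel's front edge. I must have been a little too high. I'll lay it down in front, regrip at the solid end, and retry lower.

```bash
python3 -c "
from h import *
go(.45,-.03,.206,-5.3)"
```

```text
at [ 0.4429 -0.1593  0.3116] rpy [-180.      0.     -5.19] w 0.0477 F [0.2 0.6 0. ] t 21.55
turn z 0.11 then tool shift mm [  -4.9 -129.4  105.6]
```

Request:
{"api": "apply_moves", "payload": {"xyz": [[-5,-43,0],[0,-43,0],[0,-43.5,20],[0,0,40],[0,0,0]], "delta_rot": [[0,0,0],[0,0,0],[0,0,0],[0,0,0],[0,0,0]], "gripper": [160,160,160,160,160]}}

```text
clock: 22.18
eef_pos: [0.4483, -0.0296, 0.2499]
tcp_rot: [-3.141, 0.006, -0.09]
ft_force: [-0.8, 0.3, 0.9]
width: 0.0474
finger_force: 25.0
```

Request:
{"api": "apply_moves", "payload": {"xyz": [[0,0,30],[0,0,15],[0,0,0],[0,0,0],[0,0,0]], "delta_rot": [[0,0,0],[0,0,0],[0,0,0],[0,0,0],[0,0,0]], "gripper": [160,160,160,65,65]}}

```text
clock: 22.8
eef_pos: [0.4502, -0.0311, 0.2077]
tcp_rot: [3.141, -0.002, -0.093]
ft_force: [-0.1, -0.3, 0.2]
width: 0.0642
finger_force: 0.0
```

Request:
{"api": "apply_moves", "payload": {"xyz": [[0,0,-40],[0,-60,-50],[0,-60,0],[0,-60,0],[0,0,0]], "delta_rot": [[0,0,0],[0,0,0],[0,0,0],[0,0,0],[0,0,0]], "gripper": [65,65,65,65,65]}}

```text
clock: 23.42
eef_pos: [0.4652, 0.1397, 0.2876]
tcp_rot: [-3.14, -0.002, -0.086]
ft_force: [-1.0, -0.8, -0.1]
width: 0.0699
finger_force: 0.0
```

Run:
```python
from h import *
packers(snap('top'))
go(.45,-.03,.206,-5.3)
```

```text
px [ 60. 147.] A 607 ctr [739.4 678.6] yaw -0.2 size [211. 273.]
px [370. 170.] A 632 ctr [ 631.1 -265.9] yaw 9.1 size [ 55. 115.]
px [185. 175.] A 687 ctr [616.3 276.1] yaw 8.7 size [ 95. 121.]
px [457. 196.] A 303 ctr [ 552.6 -519.9] yaw 42.8 size [ 20. 146.]
px [284. 190.] A 357 ctr [565.9 -18.1] yaw 85.4 size [55. 62.]
px [337. 223.] A 642 ctr [ 476.7 -169.7] yaw 6.5 size [ 54. 115.]
px [288. 231.] A 644 ctr [452.9 -29.9] yaw -5.5 size [ 54. 115.]
px [252. 242.] A 381 ctr [433.7  78.1] yaw 8.4 size [56. 96.]
px [555. 270.] A 433 ctr [ 334.8 -798.4] yaw -3.3 size [ 29. 233.]
px [176. 254.] A 278 ctr [375.  288.6] yaw -21.4 size [ 40. 131.]
px [334. 265.] A 208 ctr [ 353.7 -163.1] yaw -89.9 size [28. 95.]
at [0.465  0.1379 0.2872] rpy [ 1.7999e+02 -5.0000e-02 -5.0500e+00] w 0.07 F [ 0.2  0.6 -0.6] t 23.475
turn z 0.25 then tool shift mm [  0.6 168.6  81.2]
```

Request:
{"api": "apply_moves", "payload": {"xyz": [[-20,56,0],[-29,56,0],[0,56,15],[0,0,35],[0,0,0]], "delta_rot": [[0,0,0.4],[0,0,0],[0,0,0],[0,0,0],[0,0,0]], "gripper": [65,65,65,65,65]}}

```text
clock: 24.1
eef_pos: [0.3987, -0.0272, 0.2355]
tcp_rot: [-3.141, 0.005, -0.103]
ft_force: [0.6, 0.3, 0.1]
width: 0.07
finger_force: 0.0
```

```bash
python3 -c "
from h import *
go(.4161,-.0264,.2038,-5.5)"
```

```text
at [ 0.3987 -0.0272  0.2355] rpy [-179.98    0.31   -5.93] w 0.07 F [0.6 0.3 0.1] t 24.1
turn z -0.43 then tool shift mm [17.3 -2.5 31.7]
```

Request:
{"api": "apply_moves", "payload": {"xyz": [[17,-2.5,0],[0,0,15],[0,0,15],[0,0,1.5],[0,0,0]], "delta_rot": [[0,0,-0.4],[0,0,0],[0,0,0],[0,0,0],[0,0,0]], "gripper": [65,65,65,65,65]}}

```text
clock: 24.72
eef_pos: [0.4188, -0.0245, 0.206]
tcp_rot: [3.141, -0.002, -0.091]
ft_force: [-0.3, 1.0, -0.3]
width: 0.0699
finger_force: 0.0
```

Request:
{"api": "apply_moves", "payload": {"xyz": [[0,0,0],[0,0,0],[0,0,0],[0,0,0],[0,0,0]], "delta_rot": [[0,0,0],[0,0,0],[0,0,0],[0,0,0],[0,0,0]], "gripper": [160,160,160,160,160]}}

```text
clock: 25.35
eef_pos: [0.4178, -0.0249, 0.2055]
tcp_rot: [3.141, -0.001, -0.092]
ft_force: [-1.0, 0.1, 5.5]
width: 0.047
finger_force: 24.9
```

Request:
{"api": "apply_moves", "payload": {"xyz": [[0,0,-20],[0,0,-30],[0,0,0],[0,0,0]], "delta_rot": [[0,0,0],[0,0,0],[0,0,0],[0,0,0]], "gripper": [160,160,160,160]}}

```text
clock: 25.85
eef_pos: [0.4172, -0.0247, 0.2545]
tcp_rot: [-3.141, 0.001, -0.093]
ft_force: [-0.4, -0.6, -0.4]
width: 0.0467
finger_force: 24.9
```

```bash
python3 -c "
from h import *
go(.4759,-.0121,.2465,-5.3)"
```

```text
at [ 0.4172 -0.0247  0.2545] rpy [-1.7999e+02  7.0000e-02 -5.3000e+00] w 0.0467 F [-0.4 -0.6 -0.4] t 25.85
turn z -0.0 then tool shift mm [ 57.3 -18.    8. ]
```

Request:
{"api": "apply_moves", "payload": {"xyz": [[0,-18,0],[20,0,0],[20,0,0],[17,0,8],[0,0,0]], "delta_rot": [[0,0,0],[0,0,0],[0,0,0],[0,0,0],[0,0,0]], "gripper": [160,160,160,160,160]}}

```text
clock: 26.48
eef_pos: [0.4766, -0.0123, 0.2456]
tcp_rot: [-3.142, 0.002, -0.092]
ft_force: [0.5, -0.6, -0.2]
width: 0.047
finger_force: 24.9
```

Request:
{"api": "apply_moves", "payload": {"xyz": [[0,0,0],[0,0,0],[0,0,0]], "delta_rot": [[0,0,0],[0,0,0],[0,0,0]], "gripper": [160,160,160]}}

```text
clock: 26.85
eef_pos: [0.4755, -0.0121, 0.2473]
tcp_rot: [3.142, 0.0, -0.092]
ft_force: [0.3, -0.2, 0.1]
width: 0.0469
finger_force: 24.9
```

Request:
{"api": "apply_moves", "payload": {"xyz": [[5,0,1],[5,0,0],[5,0,0],[0,0,0],[0,0,0]], "delta_rot": [[0,0,0],[0,0,0],[0,0,0],[0,0,0],[0,0,0]], "gripper": [160,160,160,160,160]}}

```text
clock: 27.48
eef_pos: [0.4911, -0.0135, 0.2461]
tcp_rot: [3.141, -0.0, -0.092]
ft_force: [-0.1, 0.7, 0.0]
width: 0.0467
finger_force: 24.9
```

```bash
python3 -c "
from h import *
go(.5,-.0143,.2456,-5.3)"
```

```text
at [ 0.4911 -0.0135  0.2461] rpy [ 1.7999e+02 -1.0000e-02 -5.2900e+00] w 0.0467 F [-0.1  0.7  0. ] t 27.475
turn z 0.01 then tool shift mm [ 8.9 -0.1  0.5]
```

Request:
{"api": "apply_moves", "payload": {"xyz": [[2,0,0.8],[2,0,0],[2,0,0],[0,0,0]], "delta_rot": [[0,0,0],[0,0,0],[0,0,0],[0,0,0]], "gripper": [160,160,160,160]}}

```text
clock: 27.98
eef_pos: [0.4965, -0.014, 0.2451]
tcp_rot: [3.141, 0.002, -0.092]
ft_force: [-1.9, 0.3, -0.1]
width: 0.0466
finger_force: 24.9
```

Run:
```python
from h import *
go(.5,-.0143,.2456,-5.3)
S=[vision.camera('side')['pixels'] for i in range(4)]
a=cv2.resize(np.mean(S,0).astype(np.uint8)[170:230,205:285],None,fx=9,fy=9,interpolation=cv2.INTER_CUBIC)
cv2.imwrite('pics/z10.png',a[:,:,::-1])
```

```text
at [ 0.4965 -0.014   0.2451] rpy [ 1.7999e+02  1.1000e-01 -5.2900e+00] w 0.0466 F [-1.9  0.3 -0.1] t 27.975
turn z 0.01 then tool shift mm [ 3.5 -0.1 -0.5]
```

View pics/z10.png

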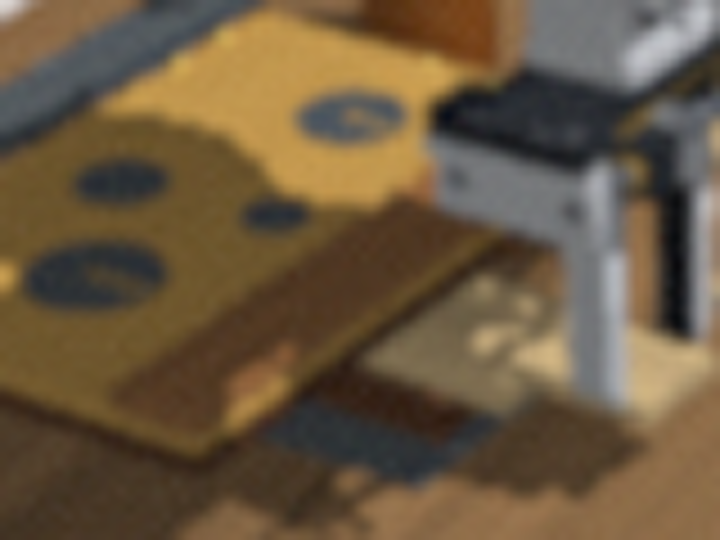

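The packer lies on the pack with its tips near the panel edge at crop (370,355). A small force is starting. Another gentle 3 mm test.

Request:
{"api": "apply_moves", "payload": {"xyz": [[1.5,0,0],[1.5,0,0],[0,0,0],[0,0,0]], "delta_rot": [[0,0,0],[0,0,0],[0,0,0],[0,0,0]], "gripper": [160,160,160,160]}}

```text
clock: 28.68
eef_pos: [0.4978, -0.0141, 0.2445]
tcp_rot: [3.141, 0.007, -0.092]
ft_force: [-6.9, -0.2, 1.4]
width: 0.0467
finger_force: 24.9
```

Blocked again, with the packer lying flat on the pack. So the gap is under about 24.5 mm, which agrees with the batten top triangulated at about 70 mm (gap about 20 mm). Two packers are snug, and this one goes in the tray.

Request:
{"api": "apply_moves", "payload": {"xyz": [[-15,0,-1],[-30,0,-2],[-40,0,-30],[-10,0,-40],[0,0,0]], "delta_rot": [[0,0,0],[0,0,0],[0,0,0],[0,0,0],[0,0,0]], "gripper": [160,160,160,160,160]}}

```text
clock: 29.3
eef_pos: [0.4059, -0.0056, 0.3213]
tcp_rot: [3.141, -0.01, -0.093]
ft_force: [0.4, -0.8, -0.4]
width: 0.0469
finger_force: 24.9
```

Run:
```python
from h import *
packers(snap('top'))
a=np.radians(-4);u=np.array([np.cos(a),np.sin(a)]);p=np.array([.445,.341])-.037*u
print(p);go(p[0],p[1],.2145,-4)
```

```text
px [ 60. 147.] A 612 ctr [739.2 678.5] yaw -0.1 size [211. 273.]
px [370. 170.] A 635 ctr [ 631.1 -266. ] yaw 9.0 size [ 55. 116.]
px [186. 173.] A 653 ctr [618.5 264.4] yaw -0.6 size [ 54. 116.]
px [457. 196.] A 302 ctr [ 552.3 -520.2] yaw 42.2 size [ 20. 145.]
px [284. 190.] A 330 ctr [566.  -18.4] yaw 84.0 size [52. 59.]
px [337. 223.] A 646 ctr [ 476.9 -169.7] yaw 6.4 size [ 54. 115.]
px [283. 219.] A 211 ctr [485.2 -14.8] yaw 83.2 size [47. 64.]
px [555. 270.] A 434 ctr [ 335.5 -798.7] yaw -3.1 size [ 29. 232.]
[0.40809013 0.34358099]
at [ 0.4058 -0.0056  0.3199] rpy [179.98  -0.38  -5.3 ] w 0.0469 F [-0.1  0.  -0.3] t 29.35
turn z -1.3 then tool shift mm [ -22.1 -348.5  105.4]
```

Request:
{"api": "apply_moves", "payload": {"xyz": [[0,-50,0],[0,-50,0],[-5,-50,0],[-5,-50,0],[-5,-50,0]], "delta_rot": [[0,0,-1.3],[0,0,0],[0,0,0],[0,0,0],[0,0,0]], "gripper": [160,160,160,160,160]}}

```text
clock: 29.98
eef_pos: [0.4091, 0.2466, 0.3169]
tcp_rot: [3.141, 0.0, -0.07]
ft_force: [0.9, -0.8, -1.3]
width: 0.0469
finger_force: 24.9
```

Request:
{"api": "apply_moves", "payload": {"xyz": [[-4,-50,0],[-3,-48.5,20],[0,0,30],[0,0,30],[0,0,0]], "delta_rot": [[0,0,0],[0,0,0],[0,0,0],[0,0,0],[0,0,0]], "gripper": [160,160,160,160,160]}}

```text
clock: 30.6
eef_pos: [0.4079, 0.3432, 0.235]
tcp_rot: [3.138, 0.005, -0.069]
ft_force: [0.1, -0.2, 0.1]
width: 0.0469
finger_force: 24.9
```

Run:
```python
from h import *
go(.4081,.3436,.2135,-4)
```

```text
at [0.4079 0.3432 0.235 ] rpy [179.77   0.31  -3.98] w 0.0469 F [ 0.1 -0.2  0.1] t 30.6
turn z 0.02 then tool shift mm [ 0.1 -0.4 21.5]
```

Request:
{"api": "apply_moves", "payload": {"xyz": [[0,0,12],[0,0,9],[0,0,0],[0,0,0],[0,0,0]], "delta_rot": [[0,0,0],[0,0,0],[0,0,0],[0,0,0],[0,0,0]], "gripper": [160,160,160,95,95]}}

```text
clock: 31.22
eef_pos: [0.409, 0.3436, 0.2179]
tcp_rot: [-3.141, -0.001, -0.07]
ft_force: [-0.1, 0.4, 0.1]
width: 0.0585
finger_force: 0.0
```

Request:
{"api": "apply_moves", "payload": {"xyz": [[0,0,-40],[0,0,-50],[-7,54,0],[-7,54,0],[-7,54,0]], "delta_rot": [[0,0,0],[0,0,-5.65],[0,0,-5.65],[0,0,0],[0,0,0]], "gripper": [95,65,65,65,65]}}

```text
clock: 31.85
eef_pos: [0.4029, 0.1791, 0.308]
tcp_rot: [3.142, -0.002, 0.129]
ft_force: [0.7, -0.6, 0.4]
width: 0.0702
finger_force: 0.0
```

Request:
{"api": "apply_moves", "payload": {"xyz": [[-7,53,10],[-7,53,30],[0,0,10],[0,0,0]], "delta_rot": [[0,0,0],[0,0,0],[0,0,0],[0,0,0]], "gripper": [65,65,65,65]}}

```text
clock: 32.35
eef_pos: [0.4028, 0.0736, 0.2572]
tcp_rot: [-3.141, 0.001, 0.126]
ft_force: [0.2, 0.5, 0.1]
width: 0.07
finger_force: 0.0
```

Run:
```python
from h import *
go(.4066,.0739,.2035,7.3)
c=snap('top','t3.png');packers(c)
h=cv2.cvtColor(c['pixels'],cv2.COLOR_RGB2HSV)
m=((h[...,1]>180)&(h[...,2]>90)&((h[...,0]<8)|(h[...,0]>172))).astype(np.uint8)
n,l,st,ce=cv2.connectedComponentsWithStats(m)
for i in range(1,n):
    if st[i,4]>200: print('red',st[i],ce[i],[cast(c,u,v,.06)[:2].round(3) for u,v in[(st[i,0],st[i,1]),(st[i,0]+st[i,2],st[i,1]+st[i,3])]])
```

```text
at [0.4028 0.0736 0.2572] rpy [-1.7997e+02  4.0000e-02  7.2300e+00] w 0.07 F [0.2 0.5 0.1] t 32.35
turn z -0.07 then tool shift mm [ 3.9  0.2 53.7]
px [ 59. 147.] A 609 ctr [739.3 678.8] yaw -0.0 size [211. 273.]
px [370. 170.] A 630 ctr [ 631.1 -265.7] yaw 9.2 size [ 55. 116.]
px [186. 173.] A 653 ctr [618.7 263.9] yaw -1.4 size [ 54. 116.]
px [457. 196.] A 298 ctr [ 552.1 -520.3] yaw 42.6 size [ 20. 145.]
px [285. 190.] A 345 ctr [565.6 -20.8] yaw 84.2 size [54. 62.]
px [337. 223.] A 642 ctr [ 476.9 -169.7] yaw 6.4 size [ 54. 115.]
px [555. 270.] A 434 ctr [ 335.8 -799.1] yaw -3.1 size [ 28. 231.]
px [335. 265.] A 205 ctr [ 355.  -163.5] yaw 89.5 size [23. 95.]
red [ 369  204   52   65 2422] [393.3014038  235.76094137] [array([ 0.521, -0.251]), array([ 0.344, -0.391])]
```

View pics/t3.png

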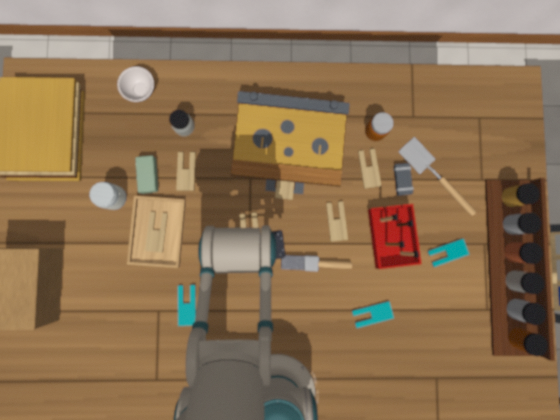

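The tray now holds one packer at (157,232). The caddy's left edge is at y of about -0.25. Picking up the packer under the gripper.

Request:
{"api": "apply_moves", "payload": {"xyz": [[4,0,15],[0,0,25],[0,0,13.5],[0,0,0],[0,0,0]], "delta_rot": [[0,0,0],[0,0,0],[0,0,0],[0,0,0],[0,0,0]], "gripper": [65,65,65,65,160]}}

```text
clock: 33.02
eef_pos: [0.4074, 0.0749, 0.2047]
tcp_rot: [3.141, -0.002, 0.129]
ft_force: [0.2, 0.5, -0.4]
width: 0.0634
finger_force: 0.0
```

Request:
{"api": "apply_moves", "payload": {"xyz": [[0,0,0],[0,0,0],[0,0,0],[0,0,-40],[0,0,-50]], "delta_rot": [[0,0,0],[0,0,0],[0,0,0],[0,0,0],[0,0,0]], "gripper": [160,160,160,160,160]}}

```text
clock: 33.65
eef_pos: [0.4062, 0.0738, 0.294]
tcp_rot: [-3.141, 0.003, 0.127]
ft_force: [1.0, 0.9, -0.3]
width: 0.0472
finger_force: 25.0
```

Run:
```python
from h import *
go(.4081,.3436,.2225,-4)
```

```text
at [0.4062 0.0738 0.294 ] rpy [-179.99    0.19    7.28] w 0.0472 F [ 1.   0.9 -0.3] t 33.65
turn z 11.28 then tool shift mm [ -16.9 -269.3   71.5]
```

Request:
{"api": "apply_moves", "payload": {"xyz": [[-3,-45,0],[-3,-45,0],[-3,-45,0],[-3,-45,0],[-3,-45,0]], "delta_rot": [[0,0,5.64],[0,0,5.64],[0,0,0],[0,0,0],[0,0,0]], "gripper": [160,160,160,160,160]}}

```text
clock: 34.28
eef_pos: [0.3939, 0.2997, 0.2937]
tcp_rot: [3.141, -0.0, -0.069]
ft_force: [1.3, -0.7, 0.5]
width: 0.047
finger_force: 25.0
```

Request:
{"api": "apply_moves", "payload": {"xyz": [[-2,-44,10],[0,0,20],[0,0,20],[0,0,0]], "delta_rot": [[0,0,0],[0,0,0],[0,0,0],[0,0,0]], "gripper": [160,160,160,160]}}

```text
clock: 34.78
eef_pos: [0.3945, 0.342, 0.2423]
tcp_rot: [3.139, 0.003, -0.069]
ft_force: [-0.1, -0.6, -0.5]
width: 0.0473
finger_force: 25.0
```

Run:
```python
from h import *
go(.4081,.3436,.2220,-4)
```

```text
at [0.3945 0.342  0.2423] rpy [179.84   0.19  -3.97] w 0.0473 F [-0.1 -0.6 -0.5] t 34.775
turn z 0.03 then tool shift mm [13.4 -2.5 20.3]
```

Request:
{"api": "apply_moves", "payload": {"xyz": [[13,-2,10],[0,0,10],[0,0,0],[0,0,0],[0,0,0]], "delta_rot": [[0,0,0],[0,0,0],[0,0,0],[0,0,0],[0,0,0]], "gripper": [160,160,160,95,95]}}

```text
clock: 35.4
eef_pos: [0.4083, 0.3436, 0.2242]
tcp_rot: [-3.141, -0.001, -0.069]
ft_force: [-0.3, -0.3, 0.6]
width: 0.0587
finger_force: 0.0
```

Request:
{"api": "apply_moves", "payload": {"xyz": [[0,0,-40],[0,0,-40],[44,19,0],[44,19,0],[44,19,0]], "delta_rot": [[0,0,0],[0,0,-3],[0,0,0],[0,0,0],[0,0,0]], "gripper": [95,65,65,65,65]}}

```text
clock: 36.02
eef_pos: [0.5403, 0.2839, 0.3046]
tcp_rot: [-3.141, -0.001, -0.016]
ft_force: [0.5, 0.4, -0.1]
width: 0.0704
finger_force: 0.0
```

Request:
{"api": "apply_moves", "payload": {"xyz": [[43,19,0],[0,0,30],[0,0,20],[0,0,0]], "delta_rot": [[0,0,0],[0,0,0],[0,0,0],[0,0,0]], "gripper": [65,65,65,65]}}

```text
clock: 36.52
eef_pos: [0.5814, 0.2643, 0.2524]
tcp_rot: [3.14, 0.003, -0.017]
ft_force: [-0.7, -0.3, -0.6]
width: 0.0703
finger_force: 0.0
```

Run:
```python
from h import *
go(.5816,.2648,.2035,-1)
packers(snap('top','t4.png'))
```

```text
at [0.5814 0.2643 0.2524] rpy [179.93   0.2   -0.98] w 0.0703 F [-0.7 -0.3 -0.6] t 36.525
turn z 0.02 then tool shift mm [ 0.2 -0.5 48.9]
px [ 60. 147.] A 628 ctr [739.6 678.6] yaw -0.1 size [211. 274.]
px [370. 170.] A 644 ctr [ 631.1 -266. ] yaw 8.8 size [ 55. 116.]
px [457. 196.] A 321 ctr [ 552.5 -520.4] yaw 42.1 size [ 21. 147.]
px [285. 190.] A 361 ctr [565.6 -19.6] yaw 84.4 size [55. 62.]
px [145. 206.] A 673 ctr [525.1 395.8] yaw -73.5 size [ 89. 143.]
px [337. 223.] A 660 ctr [ 476.8 -169.5] yaw 6.6 size [ 55. 116.]
px [100. 260.] A 236 ctr [367.6 495.4] yaw 6.7 size [ 35. 286.]
px [555. 270.] A 447 ctr [ 336.2 -798.7] yaw -3.1 size [ 29. 230.]
px [335. 265.] A 218 ctr [ 355.1 -163.5] yaw -89.9 size [27. 95.]
```

Request:
{"api": "apply_moves", "payload": {"xyz": [[0,0,20],[0,0,20],[0,0,9],[0,0,0],[0,0,0]], "delta_rot": [[0,0,0],[0,0,0],[0,0,0],[0,0,0],[0,0,0]], "gripper": [65,65,65,65,160]}}

```text
clock: 37.2
eef_pos: [0.5824, 0.2648, 0.2059]
tcp_rot: [-3.141, -0.002, -0.017]
ft_force: [0.6, 0.4, 0.2]
width: 0.0634
finger_force: 0.0
```

Request:
{"api": "apply_moves", "payload": {"xyz": [[0,0,0],[0,0,0],[0,0,0],[0,0,-40],[0,0,-50]], "delta_rot": [[0,0,0],[0,0,0],[0,0,0],[0,0,0],[0,0,0]], "gripper": [160,160,160,160,160]}}

```text
clock: 37.83
eef_pos: [0.5815, 0.2645, 0.2943]
tcp_rot: [3.14, 0.004, -0.017]
ft_force: [1.4, 0.4, 0.3]
width: 0.0467
finger_force: 25.0
```

Request:
{"api": "apply_moves", "payload": {"xyz": [[-45,-16,0],[-45,-16,0],[-45,-16,0],[-43,-16,20],[0,0,10]], "delta_rot": [[0,0,3],[0,0,0],[0,0,0],[0,0,0],[0,0,0]], "gripper": [160,160,160,160,160]}}

```text
clock: 38.45
eef_pos: [0.4047, 0.3389, 0.264]
tcp_rot: [3.14, 0.003, -0.066]
ft_force: [0.5, -0.4, -0.2]
width: 0.0466
finger_force: 25.0
```

Run:
```python
from h import *
go(.4081,.3436,.2300,-4)
```

```text
at [0.4047 0.3389 0.264 ] rpy [ 1.7992e+02  1.7000e-01 -3.7800e+00] w 0.0466 F [ 0.5 -0.4 -0.2] t 38.45
turn z 0.22 then tool shift mm [ 3.1 -4.9 34. ]
```

Request:
{"api": "apply_moves", "payload": {"xyz": [[3,-5,17],[0,0,16],[0,0,0],[0,0,0],[0,0,0]], "delta_rot": [[0,0,0],[0,0,0],[0,0,0],[0,0,0],[0,0,0]], "gripper": [160,160,160,95,95]}}

```text
clock: 39.08
eef_pos: [0.412, 0.3433, 0.2324]
tcp_rot: [-3.141, -0.001, -0.07]
ft_force: [0.2, 0.7, 0.2]
width: 0.0587
finger_force: 0.0
```

Request:
{"api": "apply_moves", "payload": {"xyz": [[0,0,-40],[0,0,-40],[0,0,0],[-2.5,50,0],[-2.5,50,0]], "delta_rot": [[0,0,0],[0,0,-5.2],[0,0,-5.3],[0,0,0],[0,0,0]], "gripper": [95,65,65,65,65]}}

```text
clock: 39.7
eef_pos: [0.4178, 0.2426, 0.3126]
tcp_rot: [-3.141, -0.002, 0.116]
ft_force: [0.2, 0.5, 0.8]
width: 0.0702
finger_force: 0.0
```

Request:
{"api": "apply_moves", "payload": {"xyz": [[-2.5,50,0],[-2.5,50,0],[-2.5,50,0],[-2.5,50,0],[-2.5,50,0]], "delta_rot": [[0,0,0],[0,0,0],[0,0,0],[0,0,0],[0,0,0]], "gripper": [65,65,65,30,0]}}

```text
clock: 40.33
eef_pos: [0.4337, -0.0082, 0.3127]
tcp_rot: [3.141, -0.002, 0.114]
ft_force: [1.0, -0.2, 0.8]
width: 0.0865
finger_force: 0.0
```

Request:
{"api": "apply_moves", "payload": {"xyz": [[-2.5,50,0],[-2.5,50,0],[-2.5,50,10],[0,0,0],[0,0,0]], "delta_rot": [[0,0,0],[0,0,0],[0,0,0],[0,0,0],[0,0,0]], "gripper": [0,0,0,0,0]}}

```text
clock: 40.95
eef_pos: [0.443, -0.1562, 0.3021]
tcp_rot: [-3.141, -0.0, 0.113]
ft_force: [-0.6, 0.7, -0.4]
width: 0.0944
finger_force: 0.0
```

Run:
```python
from h import *
go(.4383,-.1568,.2040,6.5)
c=snap('top');packers(c)
```

```text
at [ 0.443  -0.1562  0.3021] rpy [-1.7997e+02 -1.0000e-02  6.4700e+00] w 0.0944 F [-0.6  0.7 -0.4] t 40.95
turn z -0.03 then tool shift mm [-4.8  0.1 98.1]
px [ 60. 147.] A 618 ctr [739.6 678.5] yaw -0.1 size [211. 274.]
px [370. 170.] A 645 ctr [ 631.1 -265.7] yaw 9.0 size [ 56. 116.]
px [457. 196.] A 307 ctr [ 552.4 -520.4] yaw 42.3 size [ 20. 145.]
px [284. 190.] A 343 ctr [565.3 -18.7] yaw 83.9 size [54. 60.]
px [555. 270.] A 440 ctr [ 334.1 -798.7] yaw -3.3 size [ 28. 235.]
px [374. 370.] A 228 ctr [  65.6 -266.1] yaw -22.4 size [ 33. 282.]
```

Request:
{"api": "apply_moves", "payload": {"xyz": [[-5,2,20],[0,0,30],[0,0,30],[0,0,18],[0,0,0]], "delta_rot": [[0,0,0],[0,0,0],[0,0,0],[0,0,0],[0,0,0]], "gripper": [0,0,0,0,0]}}

```text
clock: 41.62
eef_pos: [0.4381, -0.1573, 0.2032]
tcp_rot: [-3.14, 0.002, 0.116]
ft_force: [-0.1, -0.0, -0.7]
width: 0.0941
finger_force: 0.0
```

Request:
{"api": "apply_moves", "payload": {"xyz": [[0,0,0],[0,0,0],[0,0,0],[0,0,0],[0,0,0]], "delta_rot": [[0,0,0],[0,0,0],[0,0,0],[0,0,0],[0,0,0]], "gripper": [160,160,160,160,160]}}

```text
clock: 42.25
eef_pos: [0.4386, -0.1591, 0.2041]
tcp_rot: [3.141, -0.0, 0.114]
ft_force: [0.2, -0.0, 2.2]
width: 0.0489
finger_force: 23.9
```

Request:
{"api": "apply_moves", "payload": {"xyz": [[0,0,0],[0,-20,-50],[0,-50,-40],[0,0,0]], "delta_rot": [[0,0,0],[0,0,0],[0,0,0],[0,0,0]], "gripper": [160,160,160,160]}}

```text
clock: 42.75
eef_pos: [0.4306, -0.0886, 0.2951]
tcp_rot: [3.14, -0.004, 0.117]
ft_force: [-0.2, -0.8, -0.8]
width: 0.0486
finger_force: 23.8
```

Run:
```python
from h import *
go(.4081,.3436,.2380,-4)
c=snap('top','t5.png');packers(c)
```

```text
at [ 0.4306 -0.0886  0.2951] rpy [179.94  -0.24   6.7 ] w 0.0486 F [-0.2 -0.8 -0.8] t 42.75
turn z 10.7 then tool shift mm [ -52.6 -429.6   57.1]
px [ 60. 147.] A 613 ctr [739.3 678.8] yaw -0.0 size [211. 273.]
px [370. 170.] A 638 ctr [ 631.1 -266.1] yaw 8.7 size [ 55. 116.]
px [457. 196.] A 308 ctr [ 552.2 -520.2] yaw 43.1 size [ 21. 145.]
px [285. 190.] A 328 ctr [566.  -19.4] yaw 84.0 size [52. 59.]
px [555. 270.] A 440 ctr [ 334.8 -798.4] yaw -3.3 size [ 29. 233.]
px [333. 264.] A 263 ctr [ 351.8 -157. ] yaw 71.8 size [ 39. 109.]
px [345. 363.] A 213 ctr [  85.4 -186.2] yaw -17.1 size [ 32. 263.]
```

View pics/t5.png

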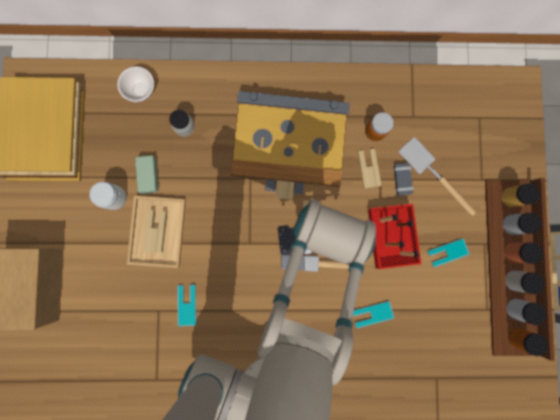

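I've used all 14 picture views. The tray stack looks orderly at (155,230), and the gripped packer has been lifted. From here I go by numbers only. To the tray next.

Request:
{"api": "apply_moves", "payload": {"xyz": [[0,0,0],[-2,-50,0],[-6,-50,0],[-6,-50,0],[-6,-50,0]], "delta_rot": [[0,0,5.35],[0,0,5.35],[0,0,0],[0,0,0],[0,0,0]], "gripper": [160,160,160,160,160]}}

```text
clock: 43.42
eef_pos: [0.4206, 0.1109, 0.2914]
tcp_rot: [3.141, 0.002, -0.074]
ft_force: [1.1, -0.1, 0.5]
width: 0.0487
finger_force: 23.8
```

Request:
{"api": "apply_moves", "payload": {"xyz": [[-6,-50,0],[-6,-50,0],[-6,-50,0],[-6,-50,0],[0,0,0]], "delta_rot": [[0,0,0],[0,0,0],[0,0,0],[0,0,0],[0,0,0]], "gripper": [160,160,160,160,160]}}

```text
clock: 44.05
eef_pos: [0.4117, 0.3136, 0.2911]
tcp_rot: [3.141, 0.001, -0.07]
ft_force: [0.4, -0.2, -0.7]
width: 0.0488
finger_force: 23.8
```

Run:
```python
from h import *
go(.4081,.3436,.2380,-4)
```

```text
at [0.4117 0.3136 0.2911] rpy [ 1.7996e+02  9.0000e-02 -3.9900e+00] w 0.0488 F [ 0.4 -0.2 -0.7] t 44.05
turn z 0.01 then tool shift mm [ -5.6 -29.7  53.1]
```

Request:
{"api": "apply_moves", "payload": {"xyz": [[-5.5,-30,13],[0,0,25],[0,0,15],[0,0,0],[0,0,0]], "delta_rot": [[0,0,0],[0,0,0],[0,0,0],[0,0,0],[0,0,0]], "gripper": [160,160,160,160,95]}}

```text
clock: 44.68
eef_pos: [0.4086, 0.3413, 0.2402]
tcp_rot: [-3.141, -0.001, -0.074]
ft_force: [-1.0, 0.4, -0.4]
width: 0.0553
finger_force: 0.0
```

Request:
{"api": "apply_moves", "payload": {"xyz": [[0,0,0],[0,0,-40],[0,0,-40],[0,0,0],[7,49,0]], "delta_rot": [[0,0,0],[0,0,0],[0,0,-6.5],[0,0,-6.4],[0,0,0]], "gripper": [95,95,65,65,65]}}

```text
clock: 45.3
eef_pos: [0.4224, 0.2959, 0.3216]
tcp_rot: [-3.139, -0.004, 0.157]
ft_force: [0.7, -0.5, -0.5]
width: 0.0701
finger_force: 0.0
```

Request:
{"api": "apply_moves", "payload": {"xyz": [[7,49,0],[7,49,0],[7,49,0],[7,49,0],[7,49,0]], "delta_rot": [[0,0,0],[0,0,0],[0,0,0],[0,0,0],[0,0,0]], "gripper": [65,65,65,65,65]}}

```text
clock: 45.92
eef_pos: [0.4944, 0.056, 0.3209]
tcp_rot: [3.141, -0.002, 0.152]
ft_force: [-0.4, -0.3, 0.7]
width: 0.0699
finger_force: 0.0
```

Request:
{"api": "apply_moves", "payload": {"xyz": [[7,49,0],[7,49,0],[7,49,0],[7,49,0],[7,49,0]], "delta_rot": [[0,0,0],[0,0,0],[0,0,0],[0,0,0],[0,0,0]], "gripper": [65,65,65,65,65]}}

```text
clock: 46.55
eef_pos: [0.5661, -0.1809, 0.3209]
tcp_rot: [3.141, -0.002, 0.152]
ft_force: [0.9, -0.1, -0.1]
width: 0.0703
finger_force: 0.0
```

Request:
{"api": "apply_moves", "payload": {"xyz": [[6,49,0],[6,49,0],[0,0,0],[0,0,0]], "delta_rot": [[0,0,0],[0,0,0],[0,0,0],[0,0,0]], "gripper": [65,65,65,65]}}

```text
clock: 47.05
eef_pos: [0.5922, -0.2739, 0.3201]
tcp_rot: [-3.141, 0.0, 0.152]
ft_force: [-0.0, -0.9, -0.2]
width: 0.0705
finger_force: 0.0
```

Run:
```python
from h import *
go(.5946,-.2717,.2035,8.9)
c=snap('top');packers(c)
# packers in tray: mask brighter/paler than tray floor
im=c['pixels'];print('can',cast(c,379,120,.09).round(3),cast(c,379,138,.0).round(3))
```

```text
at [ 0.5922 -0.2739  0.3201] rpy [-1.7995e+02  1.0000e-02  8.7000e+00] w 0.0705 F [-0.  -0.9 -0.2] t 47.05
turn z -0.2 then tool shift mm [  2.7  -1.8 116.6]
px [ 59. 147.] A 607 ctr [739.2 678.8] yaw 0.0 size [211. 273.]
px [464. 207.] A 252 ctr [ 518.3 -548.5] yaw -22.4 size [ 56. 195.]
px [285. 190.] A 354 ctr [566.  -18.6] yaw 84.6 size [55. 60.]
px [555. 270.] A 434 ctr [ 335.1 -799. ] yaw -3.1 size [ 28. 232.]
px [341. 269.] A 333 ctr [ 339.9 -163.4] yaw -21.7 size [104. 162.]
can [ 0.749 -0.274  0.09 ] [ 0.723 -0.298  0.   ]
```

Request:
{"api": "apply_moves", "payload": {"xyz": [[3,-2,30],[0,0,40],[0,0,30],[0,0,16.5],[0,0,0]], "delta_rot": [[0,0,-0.2],[0,0,0],[0,0,0],[0,0,0],[0,0,0]], "gripper": [65,65,65,65,65]}}

```text
clock: 47.72
eef_pos: [0.595, -0.2708, 0.2028]
tcp_rot: [-3.14, 0.001, 0.157]
ft_force: [0.3, -0.3, -0.3]
width: 0.0698
finger_force: 0.0
```

Request:
{"api": "apply_moves", "payload": {"xyz": [[0,0,0],[0,0,0],[0,0,0],[0,0,0],[0,0,0]], "delta_rot": [[0,0,0],[0,0,0],[0,0,0],[0,0,0],[0,0,0]], "gripper": [160,160,160,160,160]}}

```text
clock: 48.35
eef_pos: [0.5956, -0.2721, 0.2047]
tcp_rot: [3.14, -0.002, 0.156]
ft_force: [-1.1, 0.2, 5.5]
width: 0.0473
finger_force: 25.0
```

Request:
{"api": "apply_moves", "payload": {"xyz": [[0,0,-40],[0,0,-50],[0,0,-40],[0,0,0]], "delta_rot": [[0,0,0],[0,0,0],[0,0,0],[0,0,0]], "gripper": [160,160,160,160]}}

```text
clock: 48.85
eef_pos: [0.596, -0.2723, 0.3371]
tcp_rot: [3.137, -0.006, 0.156]
ft_force: [-0.2, 0.2, -0.4]
width: 0.0473
finger_force: 25.0
```

Run:
```python
from h import *
go(.4081,.3436,.2460,-4)
c=snap('top');packers(c)
```

```text
at [ 0.596  -0.2723  0.3371] rpy [179.73  -0.33   8.92] w 0.0473 F [-0.2  0.2 -0.4] t 48.85
turn z 12.92 then tool shift mm [-230.4 -601.3   91.1]
px [ 60. 147.] A 613 ctr [739.2 678.4] yaw -0.2 size [211. 273.]
px [465. 206.] A 244 ctr [ 523.5 -553.2] yaw -22.1 size [ 51. 201.]
px [285. 190.] A 359 ctr [565.7 -19.6] yaw 84.4 size [55. 64.]
px [555. 270.] A 432 ctr [ 336.2 -798.7] yaw -3.1 size [ 29. 229.]
px [338. 265.] A 249 ctr [ 347.8 -171.2] yaw -89.5 size [ 42. 111.]
```

Request:
{"api": "apply_moves", "payload": {"xyz": [[-18,-46,0],[-18,-46,0],[-18,-46,0],[-18,-46,0],[-18,-46,0]], "delta_rot": [[0,0,6.5],[0,0,6.4],[0,0,0],[0,0,0],[0,0,0]], "gripper": [160,160,160,160,160]}}

```text
clock: 49.52
eef_pos: [0.5046, -0.0411, 0.3312]
tcp_rot: [-3.141, 0.004, -0.07]
ft_force: [0.5, 0.1, 0.2]
width: 0.047
finger_force: 25.0
```

Request:
{"api": "apply_moves", "payload": {"xyz": [[-18,-46,0],[-18,-46,0],[-18,-46,0],[-18,-46,0],[-18,-46,0]], "delta_rot": [[0,0,0],[0,0,0],[0,0,0],[0,0,0],[0,0,0]], "gripper": [160,160,160,160,160]}}

```text
clock: 50.15
eef_pos: [0.4308, 0.1943, 0.3313]
tcp_rot: [3.14, 0.004, -0.07]
ft_force: [0.5, -1.0, -1.6]
width: 0.0469
finger_force: 25.0
```

Request:
{"api": "apply_moves", "payload": {"xyz": [[-18,-46,10],[-15,-46,20],[-10,-30,0],[0,0,0]], "delta_rot": [[0,0,0],[0,0,0],[0,0,0],[0,0,0]], "gripper": [160,160,160,160]}}

```text
clock: 50.65
eef_pos: [0.3966, 0.3189, 0.3011]
tcp_rot: [3.139, 0.004, -0.066]
ft_force: [-0.4, -0.1, -0.0]
width: 0.0469
finger_force: 25.0
```

Run:
```python
from h import *
go(.4081,.3436,.2470,-4)
```

```text
at [0.3966 0.3189 0.3011] rpy [179.86   0.21  -3.78] w 0.0469 F [-0.4 -0.1 -0. ] t 50.65
turn z 0.22 then tool shift mm [  9.8 -25.4  54.1]
```

Request:
{"api": "apply_moves", "payload": {"xyz": [[10,-25,14],[0,0,25],[0,0,15],[0,0,0],[0,0,0]], "delta_rot": [[0,0,0],[0,0,0],[0,0,0],[0,0,0],[0,0,0]], "gripper": [160,160,160,160,95]}}

```text
clock: 51.28
eef_pos: [0.4098, 0.3416, 0.2498]
tcp_rot: [-3.141, -0.001, -0.07]
ft_force: [-0.2, -0.0, 0.6]
width: 0.0543
finger_force: 0.0
```

Request:
{"api": "apply_moves", "payload": {"xyz": [[0,0,0],[0,0,-40],[0,0,-50],[0,50,0],[0,50,0]], "delta_rot": [[0,0,0],[0,0,0],[0,0,0],[0,0,0],[0,0,0]], "gripper": [95,95,65,65,65]}}

```text
clock: 51.9
eef_pos: [0.4025, 0.2416, 0.341]
tcp_rot: [-3.14, -0.004, -0.067]
ft_force: [0.2, -0.3, 0.9]
width: 0.0703
finger_force: 0.0
```

Request:
{"api": "apply_moves", "payload": {"xyz": [[0,50,0],[0,50,0],[0,50,0],[0,50,0],[0,0,0]], "delta_rot": [[0,0,0],[0,0,0],[0,0,0],[0,0,0],[0,0,0]], "gripper": [65,65,65,65,65]}}

```text
clock: 52.52
eef_pos: [0.3885, 0.0403, 0.3402]
tcp_rot: [3.141, -0.002, -0.075]
ft_force: [0.1, 0.7, 0.3]
width: 0.0701
finger_force: 0.0
```

Run:
```python
from h import *
go(.4081,.3436,.2460,-4)
c=snap('top');packers(c)
im=cv2.resize(c['pixels'],None,fx=4,fy=4,interpolation=cv2.INTER_CUBIC);h=cv2.cvtColor(im,cv2.COLOR_RGB2HSV)
# bar: low saturation grey blob
roi=np.zeros(h.shape[:2],np.uint8);roi[150*4:205*4,385*4:422*4]=1
for S in(60,80,100):
    m=((h[...,1]<S)&(h[...,2]<150)).astype(np.uint8)*roi
    m=cv2.morphologyEx(m,cv2.MORPH_OPEN,np.ones((9,9)))
    n,l,st,ce=cv2.connectedComponentsWithStats(m)
    for i in range(1,n):
        if st[i,4]>800:
            W=np.array([cast(c,(p[1]+.5)/4-.5,(p[0]+.5)/4-.5,.022)[:2]*1000 for p in np.argwhere(l==i)],np.float32);print(S,'bar',st[i]/4,cv2.minAreaRect(W))
print('\n'.join(' '.join('%3d/%3d'%(h[v*4+2,u*4+2,1],h[v*4+2,u*4+2,2]) for u in range(392,418,3)) for v in range(154,204,3)))
# tray mean diff
t=cv2.cvtColor(c['pixels'],cv2.COLOR_RGB2HSV)[205:262,133:183,1];m=(t<95).astype(np.uint8)
ys,xs=np.nonzero(m);print('tray paler',xs.min()+133,xs.max()+133,ys.min()+205,ys.max()+205,m.sum())
```

```text
at [0.3885 0.0403 0.3402] rpy [ 1.7995e+02 -1.1000e-01 -4.3000e+00] w 0.0701 F [0.1 0.7 0.3] t 52.525
turn z -0.3 then tool shift mm [  -1.6 -303.9   94.2]
px [ 60. 147.] A 612 ctr [739.4 678.4] yaw -0.2 size [211. 273.]
px [457. 196.] A 300 ctr [ 553.  -519.8] yaw 42.6 size [ 20. 147.]
px [285. 190.] A 333 ctr [566.2 -19.1] yaw 83.4 size [53. 58.]
px [555. 270.] A 432 ctr [ 335.9 -798.8] yaw -3.3 size [ 28. 231.]
px [334. 265.] A 206 ctr [ 356.2 -162.8] yaw -89.9 size [26. 94.]
60 bar [ 394.    162.25   19.     33.25 1888.  ] ((599.4207153320312, -359.251708984375), (95.26129913330078, 51.00434875488281), 2.0662174224853516)
80 bar [ 393.75  161.25   19.5    34.75 2010.25] ((600.2815551757812, -359.17327880859375), (99.4578628540039, 52.46706008911133), 2.1349027156829834)
100 bar [ 393.25  160.5    20.25   36.   2150.  ] ((600.6602783203125, -358.7209167480469), (102.96881103515625, 54.05070877075195), 2.681304693222046)
129/148 125/149 121/146  24/160   1/171   3/172   3/172   1/171   1/171
130/143 128/141 131/142 116/141  18/156   1/171   1/171   1/172   1/171
127/129 130/108 129
[... 391 characters left out ...]
9/106 129/138 128/140
133/119  41/ 68  21/ 98  26/100  20/100  23/100   3/ 96 132/122 132/124
129/150  83/ 89  21/ 96  23/101  25/101  23/100   3/ 98 125/145 130/149
125/153  96/ 93  22/ 93  23/101  20/100  23/101   8/ 99 121/148 127/155
126/154 111/ 99  10/107   8/124  12/130   9/137   4/143  73/153 127/154
123/157  97/132   4/130   7/143   7/137   8/131  10/123  87/143 125/157
128/155 122/132  17/ 77  13/ 95   8/ 98   8/100  31/107 110/146 127/156
129/119 128/ 96 108/ 87 113/ 90 116/ 92 124/119 126/144 124/146 128/146
127/ 94 126/ 93 132/ 95 129/ 95 133/ 94 134/112 130/151 129/152 129/150
130/100 126/ 99 130/102 133/102 137/104 142/117 136/161 128/161 125/157
tray paler 142 169 210 252 800
```

The bar is at (0.599, -0.3585), yaw about 4°. The tray's paler stack lies within columns 142–169, rows 210–252, well inside the tray. Moving to the bar with a 45 N grip.

Request:
{"api": "apply_moves", "payload": {"xyz": [[0,0,0],[20,46,0],[20,46,0],[20,46,0],[20,46,0]], "delta_rot": [[0,0,-8.3],[0,0,0],[0,0,0],[0,0,0],[0,0,0]], "gripper": [65,65,65,65,65], "newtons": 45}}

```text
clock: 53.2
eef_pos: [0.4838, -0.1344, 0.3398]
tcp_rot: [-3.141, -0.001, 0.078]
ft_force: [1.4, -0.5, -0.5]
width: 0.0698
finger_force: 0.0
```

Request:
{"api": "apply_moves", "payload": {"xyz": [[20,46,0],[20,46,0],[20,46,0],[20,46,0],[20,45,0]], "delta_rot": [[0,0,0],[0,0,0],[0,0,0],[0,0,0],[0,0,0]], "gripper": [65,65,65,65,65]}}

```text
clock: 53.82
eef_pos: [0.6016, -0.3548, 0.3395]
tcp_rot: [-3.141, -0.001, 0.078]
ft_force: [0.5, 0.5, 0.6]
width: 0.0701
finger_force: 0.0
```

Request:
{"api": "apply_moves", "payload": {"xyz": [[0,0,30],[0,0,30],[0,0,0]], "delta_rot": [[0,0,0],[0,0,0],[0,0,0]], "gripper": [65,65,65]}}

```text
clock: 54.2
eef_pos: [0.5999, -0.3532, 0.2766]
tcp_rot: [-3.137, 0.004, 0.078]
ft_force: [-0.2, 0.5, 0.3]
width: 0.0702
finger_force: 0.0
```

Run:
```python
from h import *
go(.599,-.3585,.2050,4)
```

```text
at [ 0.5999 -0.3532  0.2766] rpy [-179.76    0.24    4.45] w 0.0702 F [-0.2  0.5  0.3] t 54.2
turn z 0.45 then tool shift mm [-1.3  5.2 71.6]
```

Request:
{"api": "apply_moves", "payload": {"xyz": [[-1,5,20],[0,0,30],[0,0,21.5],[0,0,0],[0,0,0]], "delta_rot": [[0,0,0.4],[0,0,0],[0,0,0],[0,0,0],[0,0,0]], "gripper": [65,65,65,65,65]}}

```text
clock: 54.82
eef_pos: [0.5998, -0.3603, 0.2099]
tcp_rot: [3.14, -0.003, 0.069]
ft_force: [0.5, 0.3, 0.7]
width: 0.0701
finger_force: 0.0
```

Request:
{"api": "apply_moves", "payload": {"xyz": [[0,0,0],[0,0,0],[0,0,0],[0,0,0],[0,0,0]], "delta_rot": [[0,0,0],[0,0,0],[0,0,0],[0,0,0],[0,0,0]], "gripper": [170,170,170,170,170]}}

```text
clock: 55.45
eef_pos: [0.599, -0.3621, 0.2089]
tcp_rot: [3.137, -0.002, 0.069]
ft_force: [-0.5, -5.3, 1.9]
width: 0.0436
finger_force: 45.0
```

Request:
{"api": "apply_moves", "payload": {"xyz": [[0,0,-20],[0,0,-50],[0,0,-50],[0,0,0]], "delta_rot": [[0,0,0],[0,0,0],[0,0,0],[0,0,0]], "gripper": [170,170,170,170]}}

```text
clock: 55.95
eef_pos: [0.5995, -0.3605, 0.3308]
tcp_rot: [3.139, -0.006, 0.068]
ft_force: [0.5, 0.2, -7.4]
width: 0.0436
finger_force: 44.9
```

Run:
```python
from h import *
go(PIN[0]+.001,PIN[1],.3,YAW)
```

```text
at [ 0.5995 -0.3605  0.3308] rpy [179.84  -0.32   3.92] w 0.0436 F [ 0.5  0.2 -7.4] t 55.95
turn z 9.22 then tool shift mm [ -25.1 -335.6   30.8]
```

Request:
{"api": "apply_moves", "payload": {"xyz": [[0,0,0],[-4,-48,0],[-4,-48,0],[-4,-48,0],[-4,-48,0]], "delta_rot": [[0,0,9.2],[0,0,0],[0,0,0],[0,0,0],[0,0,0]], "gripper": [170,170,170,170,170]}}

```text
clock: 56.58
eef_pos: [0.5989, -0.1656, 0.3235]
tcp_rot: [-3.138, 0.008, -0.093]
ft_force: [0.3, 0.7, -7.8]
width: 0.0434
finger_force: 44.9
```

Request:
{"api": "apply_moves", "payload": {"xyz": [[-4,-48,0],[-3,-48,0],[-2,-47,0],[0,0,15],[0,0,0]], "delta_rot": [[0,0,0],[0,0,0],[0,0,0],[0,0,0],[0,0,0]], "gripper": [170,170,170,170,170]}}

```text
clock: 57.2
eef_pos: [0.6028, -0.0243, 0.3086]
tcp_rot: [-3.142, 0.009, -0.091]
ft_force: [0.0, -0.6, -6.7]
width: 0.0437
finger_force: 44.9
```

Run:
```python
from h import *
go(PIN[0]+.001,PIN[1],.285,YAW)
```

```text
at [ 0.6028 -0.0243  0.3086] rpy [-180.      0.54   -5.23] w 0.0437 F [ 0.  -0.6 -6.7] t 57.2
turn z 0.07 then tool shift mm [ 2.6 -0.5 23.6]
```

Request:
{"api": "apply_moves", "payload": {"xyz": [[2.5,0,10],[0,0,8],[0,0,4],[0,0,0],[0,0,0]], "delta_rot": [[0,0,0],[0,0,0],[0,0,0],[0,0,0],[0,0,0]], "gripper": [170,170,170,170,170]}}

```text
clock: 57.82
eef_pos: [0.6073, -0.0251, 0.2913]
tcp_rot: [3.141, -0.001, -0.092]
ft_force: [-0.0, -0.1, -7.4]
width: 0.0436
finger_force: 44.9
```

Request:
{"api": "apply_moves", "payload": {"xyz": [[0,0,2],[0,0,1],[0,0,0],[0,0,0]], "delta_rot": [[0,0,0],[0,0,0],[0,0,0],[0,0,0]], "gripper": [170,170,170,170]}}

```text
clock: 58.32
eef_pos: [0.6071, -0.0249, 0.2879]
tcp_rot: [3.141, -0.0, -0.092]
ft_force: [0.5, -0.4, -7.1]
width: 0.0438
finger_force: 44.9
```

Request:
{"api": "apply_moves", "payload": {"xyz": [[-1,0,1.5],[0,0,1.5],[0,0,0],[0,0,0]], "delta_rot": [[0,0,0],[0,0,0],[0,0,0],[0,0,0]], "gripper": [170,170,170,170]}}

```text
clock: 58.82
eef_pos: [0.6061, -0.0248, 0.2849]
tcp_rot: [3.142, -0.0, -0.092]
ft_force: [0.1, 0.6, -7.1]
width: 0.0436
finger_force: 44.9
```

Request:
{"api": "apply_moves", "payload": {"xyz": [[0,0,1.5],[0,0,1.5],[0,0,0],[0,0,0]], "delta_rot": [[0,0,0],[0,0,0],[0,0,0],[0,0,0]], "gripper": [170,170,170,170]}}

```text
clock: 59.32
eef_pos: [0.6061, -0.0248, 0.282]
tcp_rot: [3.141, -0.0, -0.092]
ft_force: [-0.5, -0.2, -6.7]
width: 0.0436
finger_force: 44.9
```

Request:
{"api": "apply_moves", "payload": {"xyz": [[0,0,1.5],[0,0,1.5],[0,0,0],[0,0,0]], "delta_rot": [[0,0,0],[0,0,0],[0,0,0],[0,0,0]], "gripper": [170,170,170,170]}}

```text
clock: 59.82
eef_pos: [0.606, -0.0248, 0.2789]
tcp_rot: [3.141, 0.0, -0.092]
ft_force: [-2.0, -0.8, -5.4]
width: 0.0436
finger_force: 44.9
```

Contact at TCP z of about 0.280, so the batten top is at about 71 mm and the gap about 20–21 mm. Two packers is right. Lowering onto the pack.

Request:
{"api": "apply_moves", "payload": {"xyz": [[0,0,1],[0,0,1],[0,0,0],[0,0,0]], "delta_rot": [[0,0,0],[0,0,0],[0,0,0],[0,0,0]], "gripper": [170,170,170,170]}}

```text
clock: 60.32
eef_pos: [0.606, -0.0248, 0.2771]
tcp_rot: [3.142, 0.0, -0.092]
ft_force: [-3.1, -0.2, -1.2]
width: 0.0433
finger_force: 44.9
```

Request:
{"api": "apply_moves", "payload": {"xyz": [[0,0,1],[0,0,0.5],[0,0,0],[0,0,0]], "delta_rot": [[0,0,0],[0,0,0],[0,0,0],[0,0,0]], "gripper": [170,170,170,170]}}

```text
clock: 60.82
eef_pos: [0.6058, -0.0248, 0.2768]
tcp_rot: [3.141, -0.0, -0.092]
ft_force: [-5.7, 1.4, 5.5]
width: 0.043
finger_force: 44.9
```

Request:
{"api": "apply_moves", "payload": {"xyz": [[0,0,-1],[0,0,0],[0,0,0],[0,0,0],[0,0,0]], "delta_rot": [[0,0,0],[0,0,0],[0,0,0],[0,0,0],[0,0,0]], "gripper": [170,170,100,80,65]}}

```text
clock: 61.45
eef_pos: [0.6068, -0.0249, 0.2765]
tcp_rot: [3.141, -0.002, -0.092]
ft_force: [-0.1, -0.0, -0.3]
width: 0.0688
finger_force: 0.0
```

Request:
{"api": "apply_moves", "payload": {"xyz": [[0,0,-15],[0,0,-30],[0,0,-50],[0,0,-40],[0,0,0]], "delta_rot": [[0,0,0],[0,0,0],[0,0,0],[0,0,0],[0,0,0]], "gripper": [65,65,65,65,65]}}

```text
clock: 62.08
eef_pos: [0.6069, -0.0249, 0.4165]
tcp_rot: [3.141, -0.01, -0.092]
ft_force: [-0.1, 0.1, -0.2]
width: 0.0701
finger_force: 0.0
```

Request:
{"api": "apply_moves", "payload": {"xyz": [[-40,30,0],[-45,45,0],[-45,45,0],[-45,45,0],[0,0,0]], "delta_rot": [[0,0,0],[0,0,0],[0,0,0],[0,0,0],[0,0,0]], "gripper": [65,65,65,65,65]}}

```text
clock: 62.7
eef_pos: [0.4164, -0.1724, 0.411]
tcp_rot: [3.141, 0.002, -0.098]
ft_force: [0.7, -0.3, -0.0]
width: 0.07
finger_force: 0.0
```

Run:
```python
from h import *
c=snap('top');go(.4,-.2,.3,0)
packers(c)
im=cv2.resize(c['pixels'],None,fx=4,fy=4,interpolation=cv2.INTER_CUBIC);h=cv2.cvtColor(im,cv2.COLOR_RGB2HSV)
roi=np.zeros(h.shape[:2],np.uint8);roi[152*4:205*4,255*4:320*4]=1
m=((h[...,1]<70)&(h[...,2]<170)).astype(np.uint8)*roi
m=cv2.morphologyEx(m,cv2.MORPH_OPEN,np.ones((9,9)))
n,l,st,ce=cv2.connectedComponentsWithStats(m)
for i in range(1,n):
    if st[i,4]>600:
        W=np.array([cast(c,(p[1]+.5)/4-.5,(p[0]+.5)/4-.5,.089)[:2]*1000 for p in np.argwhere(l==i)],np.float32);print('bar?',st[i]/4,cv2.minAreaRect(W))
# tray
t=cv2.cvtColor(c['pixels'],cv2.COLOR_RGB2HSV)[200:265,128:186,1]
m=cv2.morphologyEx((t<95).astype(np.uint8),cv2.MORPH_OPEN,np.ones((3,3)))
n,l,st,ce=cv2.connectedComponentsWithStats(m)
for i in range(1,n):
    if st[i,4]>30: print('tray blob',st[i]+[128,200,0,0,0],[cast(c,*(ce[i]+[128,200]),.04)[:2].round(3)])
```

```text
at [ 0.4181 -0.1716  0.4112] rpy [-1.7997e+02  1.0000e-02 -5.5000e+00] w 0.0698 F [0.1 0.2 1. ] t 62.75
turn z -5.5 then tool shift mm [-18.1  28.4 111.2]
px [ 60. 147.] A 616 ctr [739.3 678.8] yaw -0.0 size [211. 273.]
px [457. 196.] A 310 ctr [ 552.2 -520.1] yaw 42.6 size [ 21. 145.]
px [284. 193.] A 202 ctr [559.4 -18.6] yaw 77.2 size [42. 58.]
px [555. 270.] A 437 ctr [ 336.6 -798.7] yaw -3.1 size [ 29. 230.]
px [430. 307.] A 227 ctr [ 241.2 -434.4] yaw -31.6 size [ 27. 325.]
px [335. 273.] A 312 ctr [ 297.8 -162.1] yaw -0.4 size [ 93. 136.]
bar? [ 277.25  152.     26.75   42.   2681.25] ((603.1853637695312, -35.54114532470703), (72.11442565917969, 111.05014038085938), 84.26566314697266)
bar? [265.75 180.    10.    11.25 409.  ] ((567.511474609375, 20.6674747467041), (29.594369888305664, 25.97635841369629), 0.3938733637332916)
tray blob [142 210  28  43 807] [array([0.445, 0.338])]
```

```bash
python3 -c "
from h import *
print(order.hand_in())"
```

```text
the job is handed in; nothing more can be done
None
```

I handed the job in at about 63 s on the robot's clock: two packers are home on the pier, the bar is on the batten over the pin, and the other five are in the tray. The third packer would not go in because the gap is about 20 mm. I had used up my picture views by the end, so I checked the final state only with camera measurements and force readings, and the hand-in returned no verdict.

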